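# Pack resin plugs with a scoop and close the carton

### The arm

A 6-joint arm with a two-finger parallel gripper is mounted at the origin on the work surface. World frame = base frame: x ahead of the robot, y to its left, z up, the work surface at z = 0. Lengths are in m, angles in rad, forces in N, time in s.
With the tool pointing down it reaches from about 0.35 to 0.85 m from the base axis. Payload 8.1 kg.
Tool frame: the origin (TCP) lies on the centre line of the jaws, within the pads' length; the fingertips stand 17 mm ahead of it and the grasp point (between the pads) lies 2 mm behind it; z points along the fingers, y is the line along which they close (so a half turn about z gives the same grasp; the last joint's range is limited). The gripper opens to 93 mm and grips with 3 to 60 N. Pads are 15 mm wide; open, the fingers measure 128 mm over their backs; the gripper's body (75 mm by 188 mm) begins 65 mm behind the grasp point.
Start: joints at [1.213, 0.13, 1.488, -0, 1.523, -0.085], TCP at [0.162, 0.578, 0.236] pointing down, gripper open.
Joint ranges: [-2.96, 2.96], [-0.89, 2.26], [0.02, 2.5], [-1.34, 4.48], [0, 2.73], [-2.66, 2.66]. Speed limits (rad/s): [2.39, 2.39, 2.79, 3.14, 3.14, 3.14].

### API

Orientations are given as a rotation vector (axis times angle).
In Python, from plant import telemetry, viewer, order gives the robot as it stands.
- The arm moves only by the tool send_rows, never from a script. Its argument "plan" is a list that holds one entry, the list of rows, each a list of 5 numbers: the closure, from -1 (fully open) to 1 (shut), then the shift along the world's x, y, z normalised to -1 to 1, where 1 is 0.2 m, then the turn about the world's z normalised to -1 to 1, where 1 is 60 degrees. A call has 1 to 20 rows; each row is the pose to reach, as a shift and turn from the pose commanded when the call began; what a row does not reach only later rows make up. A row lasts 1/12 s, in which the tool goes at most 41.7 mm and 7.16 degrees, less where a joint would pass 70% of its speed; a pose out of reach is approached as far as the arm can. A call with a number of a shift or a turn outside -1 to 1 is refused whole. A call with a gripper value outside its range is refused whole. The fingers move at their own pace and stop on an object; "force" is the grip in N (left out, the last holds). Time passes only in rows, so rows that repeat a pose let the fingers close. It gives the time, the measured TCP pose, the force, the opening and the grip force at its end, in the units of the state.
- telemetry.read_state(): the state, without advancing time (a new reading comes with each control period).
- viewer.read_camera(name): name is "scene" or "side" or "wrist"; returns (picture, depth): 420x560x3 uint8, blue, green, red; 420x560 float32, m along the optical axis (not along the pixel's ray), 0 where there is no reading.
- viewer.calibration(name): a dict with "camera_matrix" (3x3 intrinsics, pixels), "extrinsics" (4x4, takes a point from camera to world coordinates); the wrist camera has in their place "hand_eye" (4x4, takes a point from camera to tool coordinates, whose origin is the TCP and whose axes are the flange's). Camera axes: x right, y up, looking along -z (the intrinsics and any distortion apply to the point x, -y, -z); pixel columns grow to the right and rows downward; lengths in m; the calibration is good to about 2 mm. A picture is of the moment at which its call begins: read the wrist's pose just before it. calibration takes no time and is no camera call.
- order.close_job(): hands the job in; it is judged then, once.
The state is a dict: "t": time; "q": joint angles; "dq": joint speeds; "joint_torque": joint torques, N m; "tool_pos": TCP position; "orientation": TCP orientation; "force": force on the tool from outside, world axes, zero at the start; "wrist_torque": the same for the moment, N m; "opening": finger opening in m; "gripper_force": force on a finger pad.
Only numpy, scipy, OpenCV 4.12 (cv2) and the standard library are available. Lean on these libraries where they do the work, as an engineer would, in place of code of your own. Each camera call takes 0.05 s, during which the arm holds its last target. There are 200 camera calls.

### The job

Pack this order of ball plugs: with the hand scoop (never your fingers on the plugs), scoop all the plugs out of the two lanes of the stock tray and tip them into the open carton. Once they are all in, fold the carton's two short end flaps down flat first, with the long side flaps still standing open, then the two long side flaps down flat over them. Finish with the scoop standing level on its rubber mat, and leave the other things on the bench where they are.

Things in the scene. Friction and masses are not known exactly. Their poses are not given: they have to be found in the camera images.
- tray: Fixed black stock tray, open on top, 195 mm wide (y), 45 mm high, walls and floor 5 mm. A full-height divider makes two lanes, each 90 mm wide inside, centred at y = +47 and -47 mm. Lane floor (z = 5 mm) runs from x = -102 to +102 mm; the wall at +x is upright, the one at -x leans outward 20 degrees. Origin: underside. The plugs start in the -x half of the lanes.
- carton: Fixed cardboard carton, 170 (x) x 150 (y) x 90 mm high outside, walls and floor 4 mm, open on top. Origin: centre of the underside. Four flaps hinged on its rim: two short end flaps (x = -83 and +83 mm), two long side flaps (y = +73 and -73 mm). They stand open, leaning a little outward, and stay at any angle they are left at.
- mat: Fixed black rubber mat on the bench, 190 (x) x 95 (y) x 4 mm: the scoop's place. Origin: centre of the underside.
- scoop: Loose aluminium hand scoop, 82 mm wide (y), 150 g. Flat pan 80 mm long (x -40 to +40), 2 mm thick, open lip at x = -40; 30 mm high back wall at x = +40 and side walls from x = -10 to +40. A straight black handle, 22 mm wide (y), 16 mm thick, rises from the back wall, leaning back 40 degrees, to x = 109, z = 112 mm. Origin: centre of the pan's underside, z up when level.
- scoop_grip (a point): Point on the scoop's handle where it is best gripped (across its y width of 22 mm): x = 83, z = 82 mm in the scoop's frame.
- scoop_lip (a point): Middle of the scoop's front lip, at the underside (x = -40 mm in the scoop's frame).
- plug1: Loose cream resin plug with round ends, 28 mm diameter, 40 mm long, 25 g. Origin: its centre; x along its length. May be absent.
- plug2: Loose cream resin plug with round ends, 28 mm diameter, 40 mm long, 25 g. Origin: its centre; x along its length. May be absent.
- plug3: Loose cream resin plug with round ends, 28 mm diameter, 40 mm long, 25 g. Origin: its centre; x along its length. May be absent.
- plug4: Loose cream resin plug with round ends, 28 mm diameter, 40 mm long, 25 g. Origin: its centre; x along its length. May be absent.
- plug5: Loose cream resin plug with round ends, 28 mm diameter, 40 mm long, 25 g. Origin: its centre; x along its length. May be absent.
- plug6: Loose cream resin plug with round ends, 28 mm diameter, 40 mm long, 25 g. Origin: its centre; x along its length. May be absent.
- flap_near (a joint): Angle of the short end flap hinged at x = -83 mm, z = 90 mm, hinge parallel to the carton's y axis of the carton: 0 = folded flat shut, 1.57 = upright, more = leaning outward. The flap is 73 mm from hinge to free edge, 142 mm wide, 3 mm thick.
- flap_near_edge (a point): Middle of the free edge of that flap (flap_near).
- flap_far (a joint): Angle of the short end flap hinged at x = +83 mm, z = 90 mm, hinge parallel to the carton's y axis of the carton: 0 = folded flat shut, 1.57 = upright, more = leaning outward. The flap is 73 mm from hinge to free edge, 142 mm wide, 3 mm thick.
- flap_far_edge (a point): Middle of the free edge of that flap (flap_far).
- flap_left (a joint): Angle of the long side flap hinged at y = +73 mm, z = 93 mm, hinge parallel to the carton's x axis of the carton: 0 = folded flat shut, 1.57 = upright, more = leaning outward. The flap is 73 mm from hinge to free edge, 170 mm wide, 3 mm thick.
- flap_left_edge (a point): Middle of the free edge of that flap (flap_left).
- flap_right (a joint): Angle of the long side flap hinged at y = -73 mm, z = 93 mm, hinge parallel to the carton's x axis of the carton: 0 = folded flat shut, 1.57 = upright, more = leaning outward. The flap is 73 mm from hinge to free edge, 170 mm wide, 3 mm thick.
- flap_right_edge (a point): Middle of the free edge of that flap (flap_right).
- tape_roll: Bystander: paper tape roll, 90 mm across, 40 mm high. Origin: centre of its underside.
- polish_jar: Bystander: jar, 68 mm across, 75 mm high. Origin: centre of its underside.
- screwdriver: Bystander: screwdriver lying on the bench. Origin: underside.

How it is judged:
By the outcome, as a careful person would: the job done as asked, in the order asked, and still so for the second after the job is handed in, with the robot touching nothing.
Of plug1, plug2, plug3, plug4, plug5, plug6 only 3 to 6 are there at a start; the rules pass over those that are not, and their reading is None.
At some moment in a run one of scoop may be knocked a few centimetres aside while the robot is not near it.
It also fails if it takes over 210 s, if anything falls off the work surface, if the arm or the gripper's body presses on something with over 40 N, if the wrist force passes 120 N, or if a joint passes its speed limit or range.

## Working session

There is one attempt and no reset: what is moved stays moved. The work goes in short steps, Python scripts to look and compute and a tool call to move; the robot and the scene stay as the last step left them, time stands still between calls to the robot, and variables do not carry over. Pictures are saved under pics/ and viewed, at most 14 in all, crops included, and the job is handed in when it is done.

Besides the shell and the picture viewer there is one more tool, called after ">>>" as a command line: name --argument value ..., lists and objects as JSON in quotes. send_rows: Moves the arm, as the interface text tells. Scaled input: -1 to 1 covers 0.2 m each way for a shift and 60 degrees each way for a turn. Its arguments: {"type":"object","properties":{"plan":{"type":"array"},"force":{"type":"number"}},"required":["plan"]}

```bash
mkdir -p pics; ls; cat > h.py <<'E'
import numpy as np, cv2
from scipy.spatial.transform import Rotation as R
from plant import telemetry, viewer, order
def grab(name):
    s=telemetry.read_state(); im,d=viewer.read_camera(name); c=viewer.calibration(name)
    K=np.array(c["camera_matrix"])
    if name=="wrist":
        T=np.eye(4);T[:3,:3]=R.from_rotvec(s["orientation"]).as_matrix();T[:3,3]=s["tool_pos"]
        E=T@np.array(c["hand_eye"])
    else: E=np.array(c["extrinsics"])
    dist=np.array(c.get("distortion",np.zeros(5)),float)
    return im,d,K,E,dist
def cloud(d,K,E,dist):
    h,w=d.shape;u,v=np.meshgrid(np.arange(w),np.arange(h))
    p=cv2.undistortPoints(np.stack([u,v],-1).reshape(-1,1,2).astype(np.float32),K,dist).reshape(h,w,2)
    P=np.stack([p[...,0]*d,-p[...,1]*d,-d],-1)@E[:3,:3].T+E[:3,3]
    P[d<=0]=np.nan
    return P
E
python3 - <<'E'
from h import *
print(telemetry.read_state())
for n in("scene","side"):
    im,d,K,E,di=grab(n); print(n,viewer.calibration(n).keys(),K.round(1).tolist(),E.round(3).tolist(),di)
    cv2.imwrite(f"pics/{n}0.png",im); np.savez(f"{n}0.npz",im=im,d=d,P=cloud(d,K,E,di)); print((d>0).mean())
E
```

```text
pics
{'t': 0.0, 'q': array([ 1.21261061e+00,  1.31165921e-01,  1.48925738e+00, -1.88608181e-05,
        1.52301422e+00, -8.53631412e-02]), 'dq': array([-3.06484554e-03,  1.03358419e-05, -7.51589295e-04, -1.09004033e-03,
        1.12136104e-04, -1.53827196e-04]), 'joint_torque': array([ 8.94299192e-04, -5.59839928e+01, -4.91758704e+01,  7.68381846e-02,
        3.53535824e-02, -1.88635508e-04]), 'tool_pos': array([0.16144502, 0.57731339, 0.23459662]), 'orientation': array([-4.27166575e-01, -3.11202362e+00,  2.83309740e-03]), 'force': array([-1.20918717,  0.09325791,  0.16598778]), 'wrist_torque': array([-0.00960816, -0.03052433,  0.00817154]), 'gripper_force': 0.0, 'opening': 0.09287019505609964}
scene dict_keys(['camera_matrix', 'extrinsics']) [[450.6, 0.0, 277.3], [0.0, 450.6, 210.5], [0.0, 0.0, 1.0]] [[0.298, -0.796, 0.526, 1.064], [0.954, 0.254, -0.156, -0.139], [-0.01, 0.549, 0.836, 0.863], [0.0, 0.0, 0.0, 1.0]] [0. 0. 0. 0. 0.]
0.995875850340136
side dict_keys(['camera_matrix', 'extrinsics']) [[499.4, 0.0, 283.3], [0.0, 499.4, 211.7], [0.0, 0.0, 1.0]] [[0.967, 0.169, -0.191, 0.398], [-0.255, 0.662, -0.704, -0.722], [0.007, 0.73, 0.683, 0.79], [0.0, 0.0, 0.0, 1.0]] [0. 0. 0. 0. 0.]
0.9959353741496598
```

View pics/scene0.png

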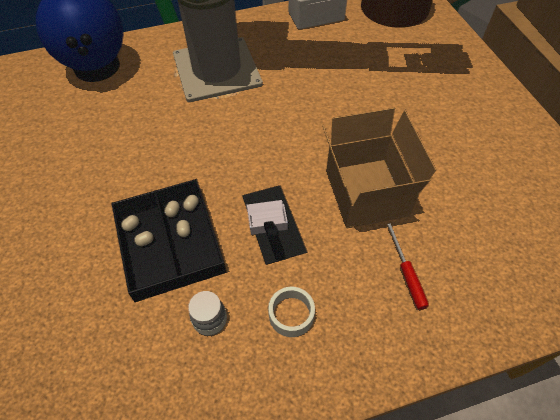

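View pics/side0.png

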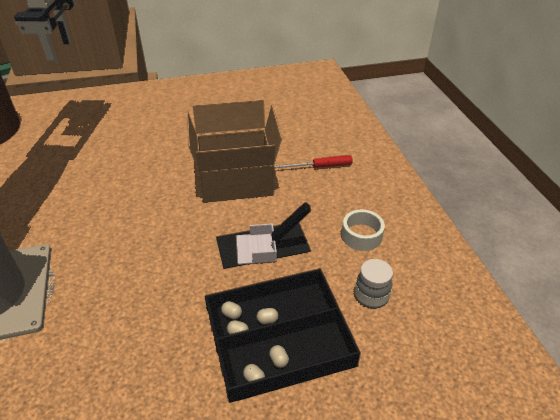

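```bash
cat > m.py <<'E'
from h import *
def rect(p):
    (c,(w,h),a)=cv2.minAreaRect(p.astype(np.float32)*1000); b=cv2.boxPoints((c,(w,h),a)); return np.round(c,1),np.round((w,h),1),round(a,2),b.round(0).tolist()
E
python3 - <<'E'
from m import *
PP=[];CC=[]
for n in("scene","side"):
    z=np.load(n+"0.npz");P=z["P"].reshape(-1,3);C=z["im"].reshape(-1,3);k=~np.isnan(P[:,0]);PP.append(P[k]);CC.append(C[k])
for i,n in enumerate(("scene","side")):
    P=PP[i];C=CC[i].astype(int); print(n)
    work=(P[:,0]>.25)&(P[:,0]<.95)&(abs(P[:,1])<.6)
    t=work&(abs(P[:,2])<.003); print("bench z",np.median(P[work&(abs(P[:,2])<.01)][:,2]))
    dark=work&(C.max(1)<60)
    # per-cluster via grid
    G=np.zeros((700,1200),np.uint8); ij=((P-[.25,-.6,0])*1000).astype(int)
    def grid(m):
        g=np.zeros((700,1200),np.uint8); q=ij[m]; g[q[:,0].clip(0,699),q[:,1].clip(0,1199)]=1
        return g
    for nm,m in (("rim",work&(P[:,2]>.038)&(P[:,2]<.05)&(C.max(1)<70)),("mat",dark&(P[:,2]>.001)&(P[:,2]<.008)),("tall",work&(P[:,2]>.06)),("cream",work&(C.min(1)>90)&(P[:,2]>.008)&(P[:,2]<.055)),("z85-95",work&(abs(P[:,2]-.09)<.006))):
        g=cv2.morphologyEx(grid(m),cv2.MORPH_CLOSE,np.ones((9,9)))
        N,L,S,_=cv2.connectedComponentsWithStats(g)
        lab=L[ij[:,0].clip(0,699),ij[:,1].clip(0,1199)]
        for k in range(1,N):
            s=m&(lab==k)
            if s.sum()<60: continue
            print(nm,s.sum(),*rect(P[s][:,:2]),"z",P[s][:,2].min().round(3),P[s][:,2].max().round(3),"col",C[s].mean(0).astype(int))
E
```

```text
scene
bench z 1.1111063490609752e-05
rim 1330 [ 525.8 -228.2] [232.9 194.7] 2.47 [[405.0, -136.0], [414.0, -331.0], [646.0, -320.0], [638.0, -126.0]] z 0.038 0.049 col [27 28 30]
rim 170 [454.5 252.8] [127.9   7.4] 84.19 [[444.0, 190.0], [452.0, 189.0], [465.0, 316.0], [457.0, 317.0]] z 0.038 0.05 col [30 47 62]
rim 241 [606.6 211.2] [171.6  73.3] 55.41 [[528.0, 161.0], [588.0, 120.0], [686.0, 261.0], [625.0, 303.0]] z 0.038 0.05 col [29 45 61]
rim 93 [ 745.7 -168.5] [18.6 56.9] 39.25 [[721.0, -152.0], [757.0, -196.0], [771.0, -185.0], [735.0, -141.0]] z 0.038 0.05 col [47 51 53]
mat 4889 [ 520.8 -225.4] [190.1 192.2] 2.13 [[422.0, -133.0], [429.0, -325.0], [619.0, -318.0], [612.0, -126.0]] z 0.001 0.008 col [30 31 32]
mat 1735 [550.3   2.5] [189.7  92.9] 0.42 [[455.0, 48.0], [456.0, -45.0], [645.0, -43.0], [645.0, 50.0]] z 0.001 0.008 col [30 33 34]
mat 142 [ 640.  -222.8] [  4.9 194.1] 3.18 [[632.0, -126.0], [643.0, -320.0], [648.0, -320.0], [637.0, -126.0]] z 0.001 0.008 col [17 18 21]
tall 5788 [536.2 231.5] [187.4 205.1] 84.68 [[425.0, 148.0], [630.0, 129.0], [647.0, 315.0], [44
[... 4140 characters left out ...]
2]
cream 140 [ 720.7 -212.4] [10.6 44.6] 79.31 [[698.0, -213.0], [742.0, -222.0], [744.0, -211.0], [700.0, -203.0]] z 0.012 0.053 col [ 96 109 116]
cream 812 [766.  -26.9] [89.3 89.5] 26.38 [[706.0, -7.0], [746.0, -87.0], [826.0, -47.0], [786.0, 33.0]] z 0.008 0.045 col [129 150 159]
z85-95 289 [527.9 163.2] [  9.5 171.3] 84.64 [[442.0, 166.0], [613.0, 150.0], [614.0, 160.0], [443.0, 176.0]] z 0.084 0.096 col [42 60 79]
z85-95 275 [549.3 302.1] [ 66.4 181.3] 65.61 [[453.0, 309.0], [618.0, 234.0], [646.0, 295.0], [481.0, 370.0]] z 0.084 0.096 col [ 58  86 114]
z85-95 74 [611.2 -23.3] [17.2 30.4] 33.98 [[596.0, -16.0], [613.0, -41.0], [627.0, -31.0], [610.0, -6.0]] z 0.084 0.096 col [26 29 32]
```

>>> send_rows --plan '[[[-1,0.755,-0.996,0.05,0.04],[-1,0.755,-0.996,0.05,0.04],[-1,0.755,-0.996,0.05,0.04],[-1,0.755,-0.996,0.05,0.04],[-1,0.755,-0.996,0.05,0.04],[-1,0.755,-0.996,0.05,0.04],[-1,0.755,-0.996,0.05,0.04]]]'

```text
t: 0.68
tool_pos: [0.3165, 0.3735, 0.2457]
orientation: [0.37, 3.118, -0.003]
force: [-0.1, -0.4, -0.2]
opening: 0.0931
gripper_force: 0.0
```

>>> send_rows --plan '[[[-1,0.755,-0.996,0.0,0.04],[-1,0.755,-0.996,0.0,0.04],[-1,0.755,-0.996,0.0,0.04],[-1,0.755,-0.996,0.0,0.04],[-1,0.755,-0.996,0.0,0.04],[-1,0.755,-0.996,0.0,0.04],[-1,0.755,-0.996,0.0,0.04]]]'

```text
t: 1.27
tool_pos: [0.4667, 0.1739, 0.2451]
orientation: [0.305, 3.126, -0.004]
force: [0.4, 0.8, 0.3]
opening: 0.0932
gripper_force: 0.0
```

>>> send_rows --plan '[[[-1,0.755,-0.996,0.0,0.04],[-1,0.755,-0.996,0.0,0.04],[-1,0.755,-0.996,0.0,0.04],[-1,0.755,-0.996,0.0,0.04],[-1,0.755,-0.996,0.0,0.04],[-1,0.755,-0.996,0.0,0.04],[-1,0.755,-0.996,0.0,0.04],[-1,0.755,-0.996,0.0,0.04]]]'

```text
t: 1.93
tool_pos: [0.6149, -0.0211, 0.2439]
orientation: [-0.235, -3.13, -0.0]
force: [-0.8, 0.1, -0.2]
opening: 0.093
gripper_force: 0.0
```

```bash
cat > sc.py <<'E'
from m import *
def scoop(n):
    im,d,K,E,di=grab(n); P=cloud(d,K,E,di).reshape(-1,3); C=im.reshape(-1,3).astype(int)
    return im,P,C
if __name__=="__main__":
    s=telemetry.read_state(); a=R.from_rotvec(s["orientation"]).as_matrix()
    print("t",s["t"],"tcp",s["tool_pos"].round(4),"ytool",np.degrees(np.arctan2(a[1,1],a[0,1])).round(2))
    im,P,C=scoop("wrist"); cv2.imwrite("pics/w_%d.png"%(s["t"]*100),im)
    w=(abs(P[:,0]-.56)<.16)&(abs(P[:,1])<.12)
    for lo,hi in((.055,.075),(.075,.095),(.095,.13)):
        h=w&(C.max(1)<70)&(P[:,2]>lo)&(P[:,2]<hi)
        if h.sum()>20: print("handle",lo,hi,h.sum(),np.median(P[h],0).round(4),P[h][:,1].min().round(4),P[h][:,1].max().round(4))
    p=w&(C.min(1)>80)&(P[:,2]>.003)&(P[:,2]<.045)
    if p.sum()>50: print("pan",p.sum(),*rect(P[p][:,:2]))
E
python3 sc.py; ls pics
```

```text
t 1.9333 tcp [ 0.6149 -0.0211  0.2439] ytool 81.4
handle 0.055 0.075 535 [ 0.5865 -0.0139  0.0652] -0.0255 -0.0028
handle 0.075 0.095 659 [ 0.6032 -0.0166  0.0851] -0.0288 -0.0055
handle 0.095 0.13 716 [ 0.6196 -0.0185  0.1054] -0.0302 -0.0078
pan 7590 [586.7 -11.8] [ 86.4 268.9] 82.05 [[448.0, -36.0], [714.0, -73.0], [726.0, 12.0], [460.0, 50.0]]
scene0.png
side0.png
w_193.png
```

>>> send_rows --plan '[[[-1,-0.005,0.01,-0.2,0],[-1,-0.005,0.01,-0.4,0],[-1,-0.005,0.01,-0.6,0],[-1,-0.005,0.01,-0.75,0],[-1,-0.005,0.01,-0.8,0],[-1,-0.005,0.01,-0.8,0],[1,-0.005,0.01,-0.8,0],[1,-0.005,0.01,-0.8,0],[1,-0.005,0.01,-0.8,0],[1,-0.005,0.01,-0.8,0],[1,-0.005,0.01,-0.8,0],[1,-0.005,0.01,-0.8,0],[1,-0.005,0.01,-0.8,0],[1,-0.005,0.01,-0.8,0]]]' --force 60

```text
t: 3.15
tool_pos: [0.6137, -0.0178, 0.0857]
orientation: [0.231, 3.133, 0.0]
force: [1.1, 0.2, 0.2]
opening: 0.0441
gripper_force: 0.0
```

>>> send_rows --plan '[[[1,0,0,0.1,0],[1,0,0,0.25,0],[1,0,0,0.5,0],[1,0,0,0.5,0],[1,0,0,0.5,0]]]'

```text
t: 3.57
tool_pos: [0.6165, -0.0182, 0.191]
orientation: [0.23, 3.125, -0.001]
force: [0.3, -0.3, 0.3]
opening: 0.0109
gripper_force: 0.0
```

```bash
cat > side.py <<'E'
import sys
from m import *
n=sys.argv[1]; tag=sys.argv[2]
s=telemetry.read_state(); print("t",round(s["t"],2),s["tool_pos"].round(4),s["force"].round(1),"open",round(s["opening"],4),"gf",round(s["gripper_force"],1))
im,d,K,E,di=grab(n)
if len(sys.argv)>3:
    x0,x1,y0,y1=map(int,sys.argv[3:7]); im=cv2.resize(im[y0:y1,x0:x1],None,fx=2,fy=2,interpolation=cv2.INTER_CUBIC)
cv2.imwrite(f"pics/{tag}.png",im)
E
python3 side.py side lift 180 400 130 330
```

```text
t 3.57 [ 0.6165 -0.0182  0.191 ] [ 0.3 -0.3  0.3] open 0.0109 gf 0.0
```

View pics/lift.png

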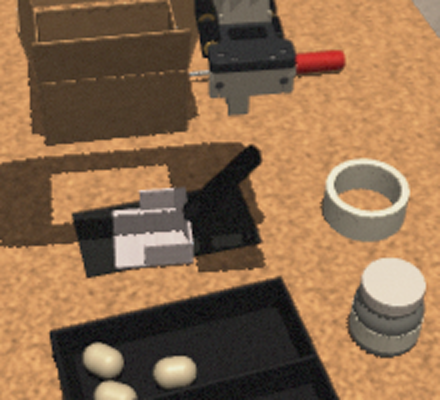

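>>> send_rows --plan '[[[-0.1,0,0,0,0],[-0.1,0,0,0,0],[-0.1,0,0,0,0],[-0.1,0,0,0,0],[-0.1,0,0,0,0],[-0.1,0,0,0,0],[-0.1,0,0,-0.15,0],[-0.1,0,0,-0.3,0],[-0.1,0,0,-0.45,0],[-0.1,0,0,-0.51,0],[-0.1,0,0,-0.51,0],[1,0,0,-0.51,0],[1,0,0,-0.51,0],[1,0,0,-0.51,0],[1,0,0,-0.51,0],[1,0,0,-0.51,0],[1,0,0,-0.51,0],[1,0,0,-0.51,0],[1,0,0,-0.51,0],[1,0,0,-0.51,0]]]' --force 60

```text
t: 5.28
tool_pos: [0.6148, -0.018, 0.0852]
orientation: [0.231, 3.13, -0.001]
force: [1.1, -1.0, 6.5]
opening: 0.0216
gripper_force: 59.9
```

>>> send_rows --plan '[[[1,0,0,0.0,0],[1,0,0,0.0,0],[1,0,0,0.05,0],[1,0,0,0.15,0],[1,0,0,0.3,0],[1,0,0,0.45,0],[1,0,0,0.5,0],[1,0,0,0.5,0],[1,0,0,0.5,0]]]'

```text
t: 6.03
tool_pos: [0.6136, -0.0177, 0.1832]
orientation: [0.231, 3.133, 0.0]
force: [-0.2, -0.7, -3.4]
opening: 0.0215
gripper_force: 59.9
```

```bash
python3 side.py side lift2 180 400 130 330
```

```text
t 6.03 [ 0.6136 -0.0177  0.1832] [-0.2 -0.7 -3.4] open 0.0215 gf 59.9
```

View pics/lift2.png

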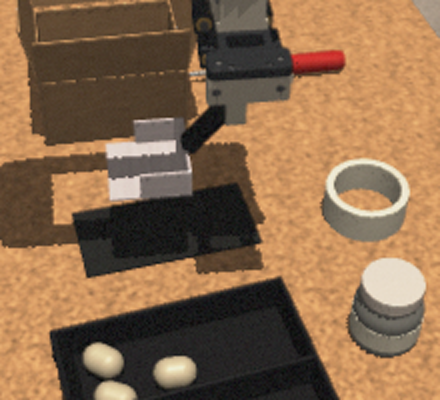

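```bash
cat > pan.py <<'E'
from m import *
s=telemetry.read_state(); a=R.from_rotvec(s["orientation"]).as_matrix()
g=s["tool_pos"]; yw=np.arctan2(a[1,1],a[0,1])-np.pi/2; yw=(yw+np.pi/2)%np.pi-np.pi/2
print("t",round(s["t"],2),g.round(4),"yaw",np.degrees(yw).round(2),"F",s["force"].round(1),"open",round(s["opening"],4),"gf",round(s["gripper_force"],1))
c,si=np.cos(yw),np.sin(yw); Rz=np.array([[c,si,0],[-si,c,0],[0,0,1]])
for n in("side","scene"):
    im,d,K,E,di=grab(n); P=cloud(d,K,E,di).reshape(-1,3); C=im.reshape(-1,3).astype(int)
    Q=(P-g)@Rz.T; np.savez("last_%s.npz"%n,im=im,P=P)
    m=(abs(Q[:,1])<.048)&(np.hypot(Q[:,0],Q[:,2])<.165)&(Q[:,0]<.05)&(Q[:,2]<-.02)&(C.min(1)>75)&(C.max(1)-C.min(1)<45)
    q=Q[m]
    if m.sum()<40: print(n,"few",m.sum()); continue
    # RANSAC plane with normal ~ in xz
    best=None; rng=np.random.default_rng(0)
    for _ in range(300):
        t=q[rng.choice(len(q),3,False)]; nn=np.cross(t[1]-t[0],t[2]-t[0]); l=np.linalg.norm(nn)
        if l<1e-5: continue
        nn/=l; nn*=np.sign(nn[2]+1e-9)
        if abs(nn[1])>.15 or nn[2]<.5: continue
        k=abs((q-t[0])@nn)<.002
        if best is None or k.sum()>best[0]: best=(k.sum(),k)
    if best is None: print(n,"none");continue
    k=best[1]; cc=q[k].mean(0); nn=np.linalg.svd(q[k]-cc)[2][2]; nn*=np.sign(nn[2])
    print(n,m.sum(),k.sum(),"tilt lip-down deg",np.degrees(np.arctan2(-nn[0],nn[2])).round(1),"roll",np.degrees(np.arctan2(-nn[1],nn[2])).round(1),"x",q[k][:,0].min().round(3),q[k][:,0].max().round(3),"y",q[k][:,1].min().round(3),q[k][:,1].max().round(3),"zmean",cc[2].round(4))
E
python3 pan.py
```

```text
t 6.08 [ 0.6127 -0.0176  0.1817] yaw -8.43 F [-0.3  0.8 -3.2] open 0.0216 gf 59.9
side 1403 727 tilt lip-down deg -0.5 roll 0.2 x -0.123 -0.044 y -0.043 0.041 zmean -0.0781
scene 204 90 tilt lip-down deg 2.3 roll -0.2 x -0.107 -0.044 y -0.04 0.039 zmean -0.0795
```

>>> send_rows --plan '[[[1,0.05,-0.2,0,0.1],[1,0.1,-0.4,0,0.18],[1,0.15,-0.6,0,0.18],[1,0.2,-0.75,0,0.18],[1,0.2,-0.792,0,0.18],[1,0.2,-0.792,0,0.18],[1,0.2,-0.792,0,0.18]]]'

```text
t: 6.77
tool_pos: [0.6526, -0.1757, 0.1815]
orientation: [0.063, -3.138, -0.003]
force: [0.2, 1.1, -1.6]
opening: 0.0216
gripper_force: 59.9
```

>>> send_rows --plan '[[[1,0,0,-0.1,0],[1,0,0,-0.2,0],[1,0,0,-0.3,0],[1,0,0,-0.4,0],[1,0,0,-0.46,0],[1,0,0,-0.49,0],[1,0,0,-0.493,0],[1,0,0,-0.493,0]]]'

```text
t: 7.43
tool_pos: [0.6536, -0.1748, 0.0852]
orientation: [0.067, -3.141, -0.001]
force: [-0.1, -0.3, -1.8]
opening: 0.0217
gripper_force: 60.0
```

```bash
python3 pan.py; python3 side.py side low 180 400 240 410
```

```text
t 7.43 [ 0.6536 -0.1748  0.0852] yaw 2.45 F [-0.1 -0.3 -1.8] open 0.0217 gf 60.0
side 1766 881 tilt lip-down deg -1.1 roll -0.5 x -0.126 0.05 y -0.036 0.042 zmean -0.0758
scene few 39
t 7.53 [ 0.6538 -0.1755  0.0854] [-0.2 -0.4 -1.7] open 0.0215 gf 60.0
```

View pics/low.png

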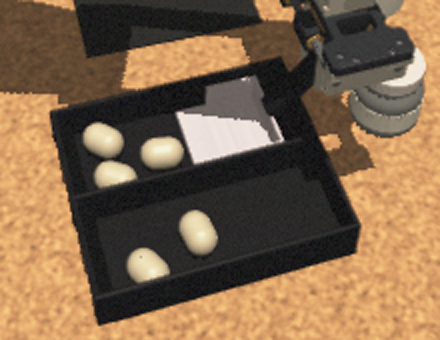

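>>> send_rows --plan '[[[1,-0.03,0,-0.005,0],[1,-0.06,-0.002,-0.005,0],[1,-0.09,-0.004,-0.005,0],[1,-0.12,-0.005,-0.005,0],[1,-0.15,-0.006,-0.005,0],[1,-0.18,-0.007,-0.005,0],[1,-0.21,-0.008,-0.005,0],[1,-0.24,-0.01,-0.005,0],[1,-0.27,-0.011,-0.005,0],[1,-0.3,-0.012,-0.005,0],[1,-0.33,-0.014,-0.005,0],[1,-0.36,-0.015,-0.005,0],[1,-0.39,-0.016,-0.005,0],[1,-0.42,-0.017,-0.005,0]]]'

```text
t: 8.75
tool_pos: [0.5702, -0.1798, 0.0851]
orientation: [-0.065, 3.138, -0.001]
force: [5.3, 0.2, 5.8]
opening: 0.0217
gripper_force: 60.0
```

```bash
python3 pan.py; python3 side.py side sc1 180 400 240 410
```

```text
t 8.75 [ 0.5702 -0.1798  0.0851] yaw 2.36 F [5.3 0.2 5.8] open 0.0217 gf 60.0
side 1317 694 tilt lip-down deg -1.1 roll -0.4 x -0.11 0.002 y -0.02 0.041 zmean -0.0765
scene 89 44 tilt lip-down deg 19.7 roll 2.9 x -0.098 -0.045 y -0.04 0.038 zmean -0.0738
t 8.85 [ 0.5694 -0.1799  0.0849] [ 3.4 -0.6  6.3] open 0.0215 gf 60.0
```

View pics/sc1.png

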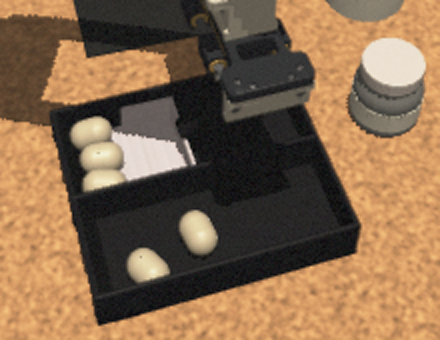

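>>> send_rows --plan '[[[1,-0.02,-0.001,0.0,0],[1,-0.04,-0.002,0.0,0],[1,-0.06,-0.003,0.0,0],[1,-0.07,-0.003,0.0,0],[1,-0.07,-0.003,0,0]]]'

```text
t: 9.32
tool_pos: [0.5559, -0.1805, 0.085]
orientation: [-0.065, 3.139, -0.001]
force: [4.4, 0.2, 6.5]
opening: 0.0216
gripper_force: 60.0
```

```bash
python3 pan.py; python3 side.py side sc2 180 400 240 410
```

```text
t 9.32 [ 0.5559 -0.1805  0.085 ] yaw 2.36 F [4.4 0.2 6.5] open 0.0216 gf 60.0
side 1166 535 tilt lip-down deg -2.4 roll 0.4 x -0.1 -0.039 y -0.019 0.041 zmean -0.0763
scene 116 60 tilt lip-down deg 0.7 roll -0.9 x -0.098 -0.044 y -0.04 0.037 zmean -0.0768
t 9.42 [ 0.556  -0.1805  0.0849] [4.6 0.4 6.3] open 0.0215 gf 60.0
```

View pics/sc2.png

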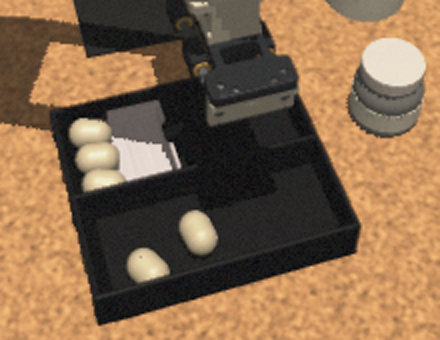

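```bash
cat > pl.py <<'E'
from m import *
import sys
o=np.array([.534,-.2283]);c,s=np.cos(.041),np.sin(.041)
def plugs(n):
    im,d,K,E,di=grab(n);P=cloud(d,K,E,di); hsv=cv2.cvtColor(im,cv2.COLOR_BGR2HSV)
    m=((hsv[...,2]>95)&(hsv[...,1]>50)&(hsv[...,1]<120)&(P[...,2]>.01)&(P[...,2]<.2)&(P[...,0]>.3)&(P[...,0]<.7)&(P[...,1]<.33)&(P[...,1]>-.4)).astype(np.uint8)
    D=cv2.distanceTransform(m,cv2.DIST_L2,5); core=(D>4).astype(np.uint8)
    N,L,S,_=cv2.connectedComponentsWithStats(core)
    for k in range(1,N):
        if S[k,4]<15: continue
        p=P[(L==k)]; p=p[~np.isnan(p[:,0])]; q=p[:,:2].mean(0)-o
        print(n,"plug area",S[k,4],"world",p.mean(0).round(4),"tray mm",(1e3*np.array([c*q[0]+s*q[1],-s*q[0]+c*q[1]])).round(0),"ztop",np.percentile(p[:,2],97).round(4),"px",S[k,:4])
if __name__=="__main__":
    for n in("side","scene"): plugs(n)
E
python3 pl.py
```

```text
side plug area 21 world [ 0.4415 -0.1697  0.0308] tray mm [-90.  62.] ztop 0.0356 px [222 309   9   4]
side plug area 24 world [ 0.4424 -0.1986  0.0313] tray mm [-90.  33.] ztop 0.0365 px [225 321  10   5]
side plug area 21 world [ 0.5073 -0.2761  0.0331] tray mm [-29. -47.] ztop 0.0359 px [274 349   4   7]
side plug area 48 world [ 0.4594 -0.3011  0.0331] tray mm [-78. -70.] ztop 0.0361 px [248 368   9   9]
scene plug area 21 world [ 0.5201 -0.2755  0.0303] tray mm [-16. -47.] ztop 0.0331 px [139 235  10   7]
```

>>> send_rows --plan '[[[1,-0.005,0.0,0.02,0],[1,-0.015,0,0.05,0],[1,-0.03,-0.001,0.09,0],[1,-0.04,-0.001,0.12,0],[1,-0.04,-0.001,0.125,0],[1,-0.04,-0.001,0.125,0]]]'

```text
t: 10.07
tool_pos: [0.5473, -0.1805, 0.1095]
orientation: [0.065, -3.141, 0.0]
force: [0.5, -0.0, -3.2]
opening: 0.0217
gripper_force: 60.0
```

```bash
python3 pan.py; python3 pl.py; python3 side.py side sc3 180 400 240 410
```

```text
t 10.07 [ 0.5473 -0.1805  0.1095] yaw 2.36 F [ 0.5 -0.  -3.2] open 0.0217 gf 60.0
side 1426 544 tilt lip-down deg -1.8 roll -0.5 x -0.126 -0.048 y -0.037 0.04 zmean -0.0764
scene 148 61 tilt lip-down deg 1.3 roll 1.0 x -0.104 -0.045 y -0.04 0.038 zmean -0.0772
side plug area 31 world [ 0.435  -0.1993  0.0555] tray mm [-98.  33.] ztop 0.061 px [218 313  13   6]
side plug area 32 world [ 0.5091 -0.2761  0.0331] tray mm [-27. -47.] ztop 0.0353 px [274 349   7   8]
side plug area 48 world [ 0.4594 -0.3007  0.0325] tray mm [-77. -69.] ztop 0.0353 px [248 368   9   9]
scene plug area 42 world [ 0.5192 -0.2769  0.0308] tray mm [-17. -48.] ztop 0.0331 px [139 235  10   7]
t 10.27 [ 0.5472 -0.1802  0.1085] [-0.4 -0.4 -2.3] open 0.0216 gf 60.0
```

View pics/sc3.png

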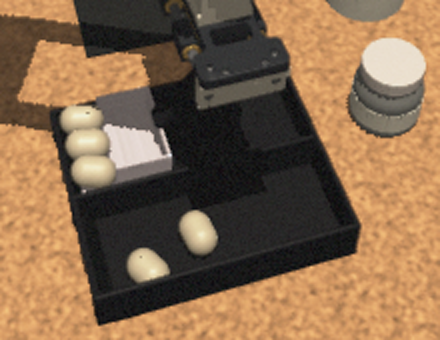

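>>> send_rows --plan '[[[1,-0.01,0.0,0.03,0],[1,-0.025,-0.001,0.07,0],[1,-0.04,-0.002,0.095,0],[1,-0.08,-0.003,0.095,0],[1,-0.12,-0.005,0.095,0],[1,-0.16,-0.007,0.095,0],[1,-0.2,-0.008,0.08,0],[1,-0.24,-0.01,0.05,0],[1,-0.26,-0.011,0.02,0],[1,-0.27,-0.011,0.0,0],[1,-0.27,-0.011,-0.02,0],[1,-0.27,-0.011,-0.02,0]]]'

```text
t: 11.32
tool_pos: [0.5004, -0.1841, 0.1111]
orientation: [-0.064, 3.124, -0.008]
force: [16.6, 2.5, 17.9]
opening: 0.0212
gripper_force: 60.0
```

```bash
python3 pan.py; python3 side.py side sc4 160 380 240 410
```

```text
t 11.32 [ 0.5004 -0.1841  0.1111] yaw 2.35 F [16.6  2.5 17.9] open 0.0212 gf 60.0
side 1628 625 tilt lip-down deg -9.2 roll 0.2 x -0.13 -0.053 y -0.041 0.041 zmean -0.0647
scene 146 76 tilt lip-down deg -8.6 roll -0.7 x -0.107 -0.052 y -0.043 0.037 zmean -0.0648
t 11.42 [ 0.5003 -0.1841  0.1112] [16.2  3.1 16. ] open 0.0215 gf 60.0
```

View pics/sc4.png

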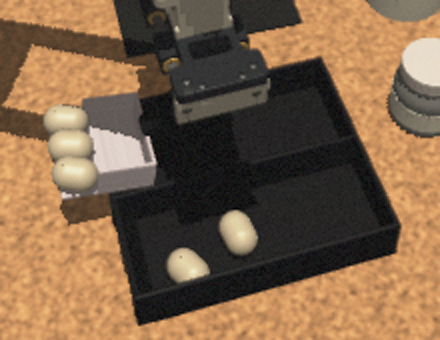

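>>> send_rows --plan '[[[1,0.025,0,-0.01,0],[1,0.035,0.001,-0.03,0],[1,0.045,0.001,-0.05,0],[1,0.055,0.002,-0.07,0],[1,0.065,0.002,-0.09,0],[1,0.075,0.003,-0.11,0],[1,0.085,0.003,-0.13,0],[1,0.085,0.003,-0.13,0],[1,0.085,0.003,-0.13,0]]]'

```text
t: 12.22
tool_pos: [0.514, -0.1832, 0.082]
orientation: [-0.065, 3.133, -0.005]
force: [9.8, -1.1, 7.6]
opening: 0.0216
gripper_force: 60.0
```

```bash
python3 pan.py; cat > pl2.py <<'E'
from m import *
# plugs in scoop-grip frame (yaw only): cream pixels near the tool
s=telemetry.read_state();a=R.from_rotvec(s["orientation"]).as_matrix();g=s["tool_pos"];yw=np.arctan2(a[1,1],a[0,1])-np.pi/2;yw=(yw+np.pi/2)%np.pi-np.pi/2
c,si=np.cos(yw),np.sin(yw);Rz=np.array([[c,si,0],[-si,c,0],[0,0,1]])
im,d,K,E,di=grab("side");P=cloud(d,K,E,di);Q=(P-g)@Rz.T;hsv=cv2.cvtColor(im,cv2.COLOR_BGR2HSV)
m=((hsv[...,2]>95)&(hsv[...,1]>45)&(hsv[...,1]<125)&(abs(Q[...,1])<.07)&(Q[...,0]>-.17)&(Q[...,0]<.03)&(Q[...,2]<-.01)&(Q[...,2]>-.14))
q=Q[m]; print(m.sum(),"x pct",np.percentile(q[:,0],[2,25,50,75,98]).round(3),"y",np.percentile(q[:,1],[2,98]).round(3))
n,L,S,C=cv2.connectedComponentsWithStats((cv2.distanceTransform(m.astype(np.uint8),cv2.DIST_L2,5)>4.5).astype(np.uint8))
for k in range(1,n):
    if S[k,4]>8: print(S[k,4],np.nanmean(Q[L==k],0).round(3))
E
python3 pl2.py
```

```text
t 12.22 [ 0.514  -0.1832  0.082 ] yaw 2.37 F [ 9.8 -1.1  7.6] open 0.0216 gf 60.0
side 1090 436 tilt lip-down deg -26.6 roll 0.6 x -0.132 -0.069 y -0.041 0.041 zmean -0.0391
scene few 34
131 x pct [-0.142 -0.136 -0.119 -0.107 -0.059] y [-0.043  0.061]
```

```bash
sed -i 's/(Q\[...,2\]<-.01)/(Q[...,2]<.05)/; s/>4.5)/>3.5)/' pl2.py; python3 pl2.py
```

```text
960 x pct [-0.14  -0.13  -0.121 -0.113 -0.081] y [-0.042  0.042]
355 [-0.12  -0.002  0.002]
19 [-0.133 -0.034  0.003]
```

>>> send_rows --plan '[[[1,0,0,0.04,0],[1,0,0,0.1,0],[1,0,0,0.17,0],[1,0,0,0.25,0],[1,0,0,0.32,0],[1,0,0,0.37,0],[1,0,0,0.4,0],[1,0,0,0.4,0],[1,-0.2,0,0.4,0],[1,-0.24,0,0.4,0],[1,-0.24,0,0.4,0],[1,-0.24,0,0.4,0]]]'

```text
t: 13.42
tool_pos: [0.462, -0.1819, 0.1584]
orientation: [0.064, -3.14, -0.001]
force: [-0.2, 0.6, -2.2]
opening: 0.0218
gripper_force: 60.0
```

```bash
python3 pan.py; python3 pl2.py
```

```text
t 13.42 [ 0.462  -0.1819  0.1584] yaw 2.33 F [-0.2  0.6 -2.2] open 0.0218 gf 60.0
side 1221 537 tilt lip-down deg -24.3 roll -0.0 x -0.134 -0.066 y -0.042 0.042 zmean -0.0397
scene 60 50 tilt lip-down deg -30.3 roll 1.8 x -0.1 -0.08 y -0.016 0.01 zmean -0.0388
982 x pct [-0.137 -0.121 -0.112 -0.103 -0.09 ] y [-0.041  0.03 ]
448 [-0.111 -0.015 -0.002]
```

>>> send_rows --plan '[[[1,0,0,0,0],[1,-0.2,0,0,0],[1,-0.24,0,0,0],[1,-0.24,0,0,0],[1,-0.24,0,0,0],[1,-0.24,0,0.04,0],[1,-0.24,0,0.1,0],[1,-0.24,0,0.17,0],[1,-0.24,0,0.25,0],[1,-0.24,0,0.33,0],[1,-0.24,0,0.4,0],[1,-0.24,0,0.44,0],[1,-0.24,0,0.46,0],[1,-0.24,0,0.46,0]]]'

```text
t: 14.73
tool_pos: [0.4156, -0.1823, 0.2528]
orientation: [-0.065, 3.139, -0.002]
force: [-0.0, -1.0, -2.6]
opening: 0.0218
gripper_force: 60.0
```

```bash
python3 pan.py; python3 pl2.py;python3 side.py side sc5 100 320 180 340
```

```text
t 14.73 [ 0.4156 -0.1823  0.2528] yaw 2.39 F [-0.  -1.  -2.6] open 0.0218 gf 60.0
side 1469 686 tilt lip-down deg -24.6 roll 0.1 x -0.136 -0.067 y -0.042 0.042 zmean -0.0269
scene 106 49 tilt lip-down deg 3.5 roll 1.1 x -0.121 -0.054 y -0.04 0.041 zmean -0.0276
1031 x pct [-0.117 -0.097 -0.084 -0.072  0.004] y [-0.04   0.041]
228 [-0.085 -0.011 -0.015]
22 [-0.11  -0.031 -0.006]
t 14.88 [ 0.4144 -0.1817  0.2502] [ 0.5 -0.7 -2.7] open 0.0218 gf 60.0
```

View pics/sc5.png

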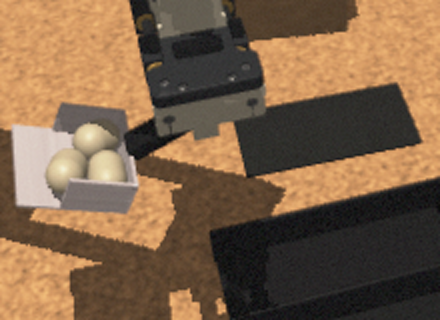

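>>> send_rows --plan '[[[1,0.002,0.005,0,0],[1,0.0085,0.02,0,0],[1,0.019,0.045,0,0],[1,0.034,0.08,0,0],[1,0.053,0.125,0,0],[1,0.077,0.18,0,0],[1,0.104,0.245,0,-0.01],[1,0.134,0.315,0,-0.02],[1,0.164,0.385,0,-0.03],[1,0.193,0.455,0,-0.04],[1,0.223,0.525,0,-0.05],[1,0.253,0.595,0,-0.06],[1,0.283,0.665,0,-0.07],[1,0.312,0.735,0,-0.08],[1,0.342,0.805,0,-0.09],[1,0.372,0.875,0,-0.1],[1,0.402,0.945,0,-0.11],[1,0.425,1.0,0,-0.12]]]'

```text
t: 16.43
tool_pos: [0.5, 0.0201, 0.251]
orientation: [0.132, 3.139, 0.001]
force: [-0.6, -0.2, -2.0]
opening: 0.0217
gripper_force: 60.0
```

>>> send_rows --plan '[[[1,0.03,0.07,0,-0.007],[1,0.06,0.14,0,-0.007],[1,0.09,0.21,0,-0.007],[1,0.12,0.28,0,-0.007],[1,0.15,0.35,0,-0.007],[1,0.18,0.42,0,-0.007],[1,0.21,0.49,0,-0.007],[1,0.24,0.56,0,-0.007],[1,0.27,0.63,0,-0.007],[1,0.3,0.7,0,-0.007],[1,0.325,0.765,0,-0.007],[1,0.35,0.825,0,-0.007],[1,0.374,0.88,0,-0.007],[1,0.395,0.93,0,-0.007],[1,0.41,0.965,0,-0.007],[1,0.418,0.985,0,-0.007],[1,0.425,1.0,0,-0.007],[1,0.425,1.0,0,-0.007]]]'

```text
t: 17.93
tool_pos: [0.5848, 0.2183, 0.2509]
orientation: [-0.144, -3.138, 0.0]
force: [-0.2, 0.5, -2.9]
opening: 0.0215
gripper_force: 60.0
```

>>> send_rows --plan '[[[1,0,0.02,-0.02,0],[1,0,0.04,-0.06,0],[1,0,0.045,-0.11,0],[1,0,0.045,-0.16,0],[1,0,0.045,-0.2,0],[1,0,0.045,-0.22,0],[1,0,0.045,-0.22,0]]]'

```text
t: 18.52
tool_pos: [0.5837, 0.2265, 0.2048]
orientation: [-0.144, -3.135, 0.002]
force: [0.5, -1.0, -2.4]
opening: 0.0215
gripper_force: 60.0
```

```bash
python3 pan.py; python3 pl2.py; python3 - <<'E'
from m import *
# carton flap check from the last side and scene clouds: points z>0.1 in carton frame
c0=np.array([.536,.232]);a=np.radians(-5.3)
for n in("side","scene"):
    P=np.load("last_%s.npz"%n)["P"]; d=P[:,:2]-c0; x=d[:,0]*np.cos(a)+d[:,1]*np.sin(a); y=-d[:,0]*np.sin(a)+d[:,1]*np.cos(a)
    P0=np.load(n+"0.npz")["P"].reshape(-1,3); d=P0[:,:2]-c0; X=d[:,0]*np.cos(a)+d[:,1]*np.sin(a); Y=-d[:,0]*np.sin(a)+d[:,1]*np.cos(a); z=P0[:,2]
    t=(abs(X)<.13)&(abs(Y)<.13)&(z>.15)&(z<.175)
    print(n,"x",np.percentile(X[t],[1,99]).round(4),"y",np.percentile(Y[t],[1,99]).round(4))
    t=(abs(X)<.13)&(abs(Y)<.13)&(z>.08)&(z<.1)
    print("  rim x",np.percentile(X[t],[1,99]).round(4),"y",np.percentile(Y[t],[1,99]).round(4))
E
```

```text
t 18.52 [0.5837 0.2265 0.2048] yaw -5.26 F [ 0.5 -1.  -2.4] open 0.0215 gf 60.0
side 521 207 tilt lip-down deg -19.0 roll -1.0 x -0.135 -0.064 y -0.043 0.046 zmean -0.0271
scene few 15
332 x pct [-0.147 -0.105 -0.088 -0.075 -0.014] y [-0.068  0.05 ]
60 [-0.081  0.003 -0.018]
side x [-0.1003  0.1011] y [-0.0947  0.0942]
  rim x [-0.086   0.0835] y [-0.0744  0.0822]
scene x [-0.1004  0.1022] y [-0.0936  0.0925]
  rim x [-0.0887  0.0863] y [-0.0713  0.0798]
```

>>> send_rows --plan '[[[1,0,0,0,0],[1,0,0,0,0],[1,0,0,0,0],[1,0,0,0,0],[1,0,0,0,0],[1,0,0,0,0]]]' --force 12

```text
t: 19.17
tool_pos: [0.5846, 0.227, 0.2072]
orientation: [0.144, 3.138, 0.0]
force: [-0.7, -1.0, -2.0]
opening: 0.0221
gripper_force: 12.0
```

```bash
python3 pan.py
```

```text
t 19.17 [0.5846 0.227  0.2072] yaw -5.25 F [-0.7 -1.  -2. ] open 0.0221 gf 12.0
side 395 154 tilt lip-down deg 24.5 roll -0.6 x -0.072 0.0 y -0.025 0.043 zmean -0.1043
scene 588 331 tilt lip-down deg -62.6 roll 1.8 x -0.016 0.001 y -0.042 0.039 zmean -0.0739
```

>>> send_rows --plan '[[[1,0,0,0,0],[1,0,0,0,0],[1,0,0,0,0],[1,0,0,0,0],[1,0,0,0,0],[1,0,0,0,0],[1,0,0,0,0],[1,0,0,0,0]]]' --force 5

```text
t: 19.93
tool_pos: [0.5846, 0.227, 0.207]
orientation: [0.144, 3.138, 0.0]
force: [-0.7, -0.0, -2.0]
opening: 0.022
gripper_force: 5.0
```

```bash
python3 pan.py;python3 side.py scene d1 310 450 90 240; python3 side.py side d1s 170 310 80 220; python3 -c "
import cv2,numpy as np
a=cv2.imread('pics/d1.png');b=cv2.imread('pics/d1s.png');h=280
cv2.imwrite('pics/d1c.png',np.hstack([a[:h],b[:h]]))"
```

```text
t 19.93 [0.5846 0.227  0.207 ] yaw -5.25 F [-0.7 -0.  -2. ] open 0.022 gf 5.0
side 509 202 tilt lip-down deg 23.8 roll 0.3 x -0.072 0.0 y -0.024 0.042 zmean -0.1043
scene 591 328 tilt lip-down deg -61.8 roll -0.1 x -0.018 0.002 y -0.041 0.04 zmean -0.0744
t 20.03 [0.5846 0.227  0.207 ] [ 1.1 -0.  -1.9] open 0.0218 gf 5.0
t 20.08 [0.5846 0.227  0.207 ] [ 0.   0.  -1.8] open 0.022 gf 5.0
```

View pics/d1c.png

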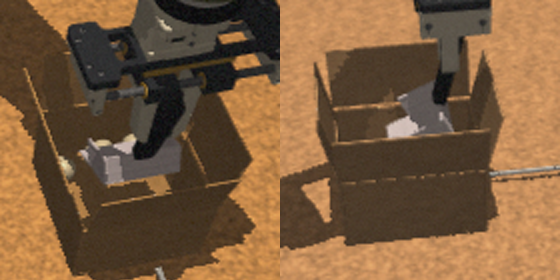

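```bash
cat > ct.py <<'E'
from m import *
c0=np.array([.536,.232]);a=np.radians(-5.3)
for n in("side","scene","wrist"):
    im,d,K,E,di=grab(n);P=cloud(d,K,E,di);hsv=cv2.cvtColor(im,cv2.COLOR_BGR2HSV)
    D=P[...,:2]-c0; x=D[...,0]*np.cos(a)+D[...,1]*np.sin(a); y=-D[...,0]*np.sin(a)+D[...,1]*np.cos(a)
    m=(hsv[...,2]>105)&(hsv[...,1]>45)&(hsv[...,1]<110)&(abs(x)<.14)&(abs(y)<.14)&(P[...,2]<.2)&(P[...,2]>.008)
    N,L,S,_=cv2.connectedComponentsWithStats(m.astype(np.uint8))
    for k in range(1,N):
        if S[k,4]>12:
            q=L==k; print(n,S[k],"x %.0f y %.0f z %.0f..%.0f"%(1e3*np.median(x[q]),1e3*np.median(y[q]),1e3*P[q][:,2].min(),1e3*P[q][:,2].max()),"col",im[q].mean(0).astype(int))
E
python3 ct.py
```

```text
side [223 139  12  11  29] x -16 y 10 z 44..166 col [111 131 157]
scene [368 157  11   5  23] x -72 y 42 z 9..199 col [122 155 175]
scene [354 159  12   5  29] x -70 y 6 z 25..129 col [124 157 178]
scene [339 168   8  11  41] x -45 y -43 z 20..165 col [123 160 180]
wrist [ 326   33   48   38 1213] x -67 y 55 z 15..33 col [161 211 227]
wrist [ 265   34   47   41 1182] x -66 y 6 z 16..33 col [159 208 223]
wrist [ 204   47   45   44 1167] x -55 y -44 z 18..33 col [129 170 184]
wrist [223 107 120   3 151] x -25 y -5 z 85..88 col [132 158 182]
wrist [351 144   1  27  27] x 4 y 42 z 126..134 col [131 147 166]
wrist [352 176   1  19  19] x 19 y 42 z 135..141 col [ 96 110 127]
wrist [211 200   3  18  19] x 66 y -65 z 8..143 col [ 96 112 131]
wrist [216 219  35   5  35] x 78 y -43 z 16..132 col [114 128 146]
wrist [227 249  29   9 144] x 39 y -16 z 190..200 col [ 83 102 113]
wrist [310 249  28   9 145] x 39 y 18 z 191..200 col [ 81 100 110]
```

>>> send_rows --plan '[[[1,0,0,0.05,0],[1,0,0,0.15,0],[1,0,0,0.3,0],[1,0,0,0.45,0],[1,0,0,0.475,0],[1,0,0,0.475,0]]]' --force 60

```text
t: 20.78
tool_pos: [0.5862, 0.2275, 0.3064]
orientation: [0.144, 3.132, 0.004]
force: [-0.5, -0.7, -1.9]
opening: 0.0214
gripper_force: 60.0
```

>>> send_rows --plan '[[[1,0.02,-0.1,0,0.02],[1,0.04,-0.25,0,0.04],[1,0.06,-0.45,0,0.06],[1,0.07,-0.65,0,0.08],[1,0.07,-0.85,0,0.1],[1,0.07,-1,0,0.127]]]'

```text
t: 21.28
tool_pos: [0.5977, 0.0241, 0.2999]
orientation: [0.065, -3.138, 0.001]
force: [0.3, -1.1, -1.3]
opening: 0.0215
gripper_force: 60.0
```

>>> send_rows --plan '[[[1,0.02,-0.2,0,0],[1,0.04,-0.4,0,0],[1,0.06,-0.6,0,0],[1,0.07,-0.8,0,0],[1,0.07,-1,0,0]]]'

```text
t: 21.7
tool_pos: [0.6119, -0.1747, 0.2998]
orientation: [0.065, -3.138, -0.002]
force: [0.6, -0.4, -1.9]
opening: 0.0218
gripper_force: 60.0
```

>>> send_rows --plan '[[[1,0.007,-0.2,-0.1,0],[1,0.007,-0.35,-0.25,0],[1,0.007,-0.495,-0.45,0],[1,0.007,-0.495,-0.6,0],[1,0.007,-0.495,-0.72,0],[1,0.007,-0.495,-0.75,0],[1,0.007,-0.495,-0.75,0],[1,0.007,-0.495,-0.75,0]]]'

```text
t: 22.37
tool_pos: [0.6142, -0.2715, 0.1525]
orientation: [0.066, -3.141, -0.0]
force: [0.7, 0.4, -0.7]
opening: 0.0218
gripper_force: 60.0
```

```bash
python3 pan.py;python3 pl.py
```

```text
t 22.37 [ 0.6142 -0.2715  0.1525] yaw 2.4 F [ 0.7  0.4 -0.7] open 0.0218 gf 60.0
side 2200 1304 tilt lip-down deg 24.7 roll -0.3 x -0.096 -0.0 y -0.041 0.042 zmean -0.1053
scene 666 396 tilt lip-down deg -61.3 roll 0.6 x -0.014 0.002 y -0.041 0.04 zmean -0.0739
scene plug area 15 world [0.4761 0.2404 0.0301] tray mm [-39. 471.] ztop 0.0332 px [358 164   5   4]
```

```bash
python3 - <<'E'
from m import *
o=np.array([.534,-.2283]);c,s=np.cos(.041),np.sin(.041)
for n in("side","scene","wrist"):
    im,d,K,E,di=grab(n);P=cloud(d,K,E,di);hsv=cv2.cvtColor(im,cv2.COLOR_BGR2HSV)
    q=P[...,:2]-o; x=1e3*(c*q[...,0]+s*q[...,1]); y=1e3*(-s*q[...,0]+c*q[...,1])
    m=(hsv[...,2]>60)&(hsv[...,1]>35)&(hsv[...,1]<140)&(abs(x)<120)&(abs(y)<97)&(P[...,2]>.008)&(P[...,2]<.045)
    N,L,S,_=cv2.connectedComponentsWithStats(m.astype(np.uint8))
    for k in range(1,N):
        if S[k,4]>15: k=L==k; print(n,k.sum(),"x %.0f..%.0f y %.0f..%.0f z %.0f"%(*np.percentile(x[k],[3,97]),*np.percentile(y[k],[3,97]),1e3*np.nanmax(P[k][:,2])),im[k].mean(0).astype(int))
E
python3 side.py side r0 200 380 260 410
```

```text
side 311 x -36..-11 y -67..-35 z 37 [152 187 202]
side 256 x -88..-60 y -83..-56 z 45 [161 197 212]
scene 19 x -25..-11 y -38..-30 z 27 [69 87 98]
wrist 356 x -63..-58 y -83..-60 z 30 [113 154 172]
wrist 1814 x -36..-11 y -64..-30 z 34 [162 210 226]
wrist 1712 x -6..39 y -95..-6 z 45 [ 99 107 121]
wrist 105 x 22..31 y -85..-79 z 45 [126 137 155]
wrist 20 x 58..71 y -96..-95 z 45 [ 67  80 104]
wrist 23 x 82..97 y -96..-91 z 45 [59 71 92]
wrist 98 x 100..104 y -90..-83 z 45 [29 40 62]
wrist 45 x 100..105 y 88..97 z 45 [43 52 67]
t 22.72 [ 0.6148 -0.272   0.1537] [ 0.3  0.3 -1.6] open 0.0216 gf 60.0
```

>>> send_rows --plan '[[[1,0,0,0,0],[1,0,0,-0.04,0],[1,0,0,-0.08,0],[1,0,0,-0.11,0],[1,0.02,0.001,-0.13,0],[1,0.05,0.002,-0.155,0],[1,0.08,0.003,-0.18,0],[1,0.11,0.004,-0.21,0],[1,0.14,0.006,-0.24,0],[1,0.17,0.007,-0.27,0],[1,0.2,0.008,-0.305,0],[1,0.22,0.009,-0.335,0],[1,0.22,0.009,-0.338,0],[1,0.22,0.009,-0.338,0]]]' --force 5

```text
t: 23.93
tool_pos: [0.6577, -0.2699, 0.0834]
orientation: [0.065, -3.139, -0.001]
force: [-1.7, 0.5, -1.1]
opening: 0.0218
gripper_force: 5.0
```

```bash
python3 pan.py
```

```text
t 23.93 [ 0.6577 -0.2699  0.0834] yaw 2.38 F [-1.7  0.5 -1.1] open 0.0218 gf 5.0
side 2016 1190 tilt lip-down deg -2.5 roll 0.3 x -0.121 -0.03 y -0.028 0.043 zmean -0.0727
scene 192 104 tilt lip-down deg -2.1 roll 1.3 x -0.118 -0.04 y -0.03 0.041 zmean -0.0739
```

>>> send_rows --plan '[[[1,-0.03,0,0.003,0],[1,-0.06,-0.002,0.003,0],[1,-0.09,-0.004,0.003,0],[1,-0.12,-0.005,0.003,0],[1,-0.15,-0.006,0.003,0],[1,-0.18,-0.007,0.003,0],[1,-0.21,-0.008,0.003,0],[1,-0.24,-0.01,0.003,0],[1,-0.27,-0.011,0.003,0],[1,-0.3,-0.012,0.003,0],[1,-0.33,-0.014,0.003,0],[1,-0.36,-0.015,0.003,0],[1,-0.39,-0.016,0.003,0],[1,-0.42,-0.017,0.003,0]]]' --force 10

```text
t: 25.2
tool_pos: [0.5736, -0.2736, 0.0852]
orientation: [-0.065, 3.141, -0.0]
force: [1.1, 0.2, -0.6]
opening: 0.0222
gripper_force: 10.0
```

>>> send_rows --plan '[[[1,-0.02,-0.001,0.0,0],[1,-0.04,-0.002,0.0,0],[1,-0.06,-0.003,0.0,0],[1,-0.075,-0.003,0.0,0],[1,-0.075,-0.003,0,0],[1,-0.075,-0.003,0,0],[1,-0.075,-0.003,0,0]]]' --force 60

```text
t: 25.78
tool_pos: [0.5586, -0.2742, 0.0847]
orientation: [0.065, -3.14, -0.0]
force: [-1.3, -1.1, -1.4]
opening: 0.0215
gripper_force: 60.0
```

```bash
python3 pan.py; cat > tr.py <<'E'
from m import *
o=np.array([.534,-.2283]);c,s=np.cos(.041),np.sin(.041)
for n in("side","wrist"):
    im,d,K,E,di=grab(n);P=cloud(d,K,E,di);hsv=cv2.cvtColor(im,cv2.COLOR_BGR2HSV)
    q=P[...,:2]-o; x=1e3*(c*q[...,0]+s*q[...,1]); y=1e3*(-s*q[...,0]+c*q[...,1])
    m=(hsv[...,2]>70)&(hsv[...,1]>50)&(hsv[...,1]<130)&(abs(x)<140)&(abs(y)<97)&(P[...,2]>.012)&(P[...,2]<.08)
    N,L,S,_=cv2.connectedComponentsWithStats(cv2.erode(m.astype(np.uint8),np.ones((3,3))))
    for k in range(1,N):
        if S[k,4]>25: k=L==k; print(n,k.sum(),"x %.0f..%.0f y %.0f..%.0f z %.0f"%(*np.percentile(x[k],[3,97]),*np.percentile(y[k],[3,97]),1e3*np.nanpercentile(P[k][:,2],97)),im[k].mean(0).astype(int))
E
python3 tr.py
```

```text
t 25.78 [ 0.5586 -0.2742  0.0847] yaw 2.37 F [-1.3 -1.1 -1.4] open 0.0215 gf 60.0
side 1718 935 tilt lip-down deg 0.2 roll -0.5 x -0.118 -0.001 y -0.026 0.043 zmean -0.077
scene 237 129 tilt lip-down deg 2.2 roll 0.2 x -0.104 -0.036 y -0.04 0.041 zmean -0.0778
side 324 x -106..-76 y -82..-31 z 37 [151 188 207]
wrist 3107 x -99..-72 y -86..-62 z 35 [126 172 192]
wrist 3039 x -100..-81 y -54..-22 z 35 [130 176 195]
wrist 107 x 13..13 y -67..-58 z 79 [57 71 78]
wrist 95 x 13..13 y -32..-24 z 79 [57 71 77]
```

>>> send_rows --plan '[[[1,-0.005,0.0,0.02,0],[1,-0.015,0,0.05,0],[1,-0.03,-0.001,0.09,0],[1,-0.04,-0.001,0.12,0],[1,-0.04,-0.001,0.125,0],[1,-0.04,-0.001,0.125,0]]]'

```text
t: 26.48
tool_pos: [0.5516, -0.2748, 0.1115]
orientation: [-0.065, 3.139, -0.002]
force: [0.5, -1.0, -1.9]
opening: 0.0216
gripper_force: 60.0
```

```bash
python3 pan.py; python3 tr.py
```

```text
t 26.48 [ 0.5516 -0.2748  0.1115] yaw 2.36 F [ 0.5 -1.  -1.9] open 0.0216 gf 60.0
side 2110 1078 tilt lip-down deg 0.2 roll -0.3 x -0.13 -0.037 y -0.04 0.042 zmean -0.0773
scene 279 149 tilt lip-down deg 1.0 roll -1.1 x -0.114 -0.036 y -0.026 0.041 zmean -0.0791
side 413 x -114..-83 y -90..-30 z 62 [146 182 200]
wrist 3193 x -108..-80 y -86..-62 z 59 [127 172 192]
wrist 2843 x -108..-90 y -54..-21 z 59 [127 173 192]
```

>>> send_rows --plan '[[[1,-0.01,0.0,0.03,0],[1,-0.03,-0.001,0.07,0],[1,-0.06,-0.002,0.095,0],[1,-0.1,-0.004,0.095,0],[1,-0.15,-0.006,0.095,0],[1,-0.2,-0.008,0.085,0],[1,-0.24,-0.01,0.055,0],[1,-0.26,-0.011,0.02,0],[1,-0.27,-0.011,-0.01,0],[1,-0.265,-0.011,-0.03,0],[1,-0.255,-0.01,-0.05,0],[1,-0.245,-0.01,-0.07,0],[1,-0.235,-0.01,-0.09,0],[1,-0.225,-0.009,-0.11,0],[1,-0.21,-0.009,-0.13,0],[1,-0.195,-0.008,-0.15,0],[1,-0.19,-0.008,-0.15,0]]]'

```text
t: 28.1
tool_pos: [0.5144, -0.2771, 0.0817]
orientation: [-0.065, 3.137, -0.004]
force: [1.2, -1.8, 5.9]
opening: 0.0216
gripper_force: 60.0
```

```bash
python3 pan.py; python3 pl2.py
```

```text
t 28.1 [ 0.5144 -0.2771  0.0817] yaw 2.38 F [ 1.2 -1.8  5.9] open 0.0216 gf 60.0
side 1808 989 tilt lip-down deg -25.4 roll -0.3 x -0.127 -0.059 y -0.043 0.041 zmean -0.0358
scene 84 47 tilt lip-down deg -24.5 roll -0.5 x -0.111 -0.074 y -0.028 0.04 zmean -0.0395
473 x pct [-0.133 -0.109 -0.1   -0.091  0.02 ] y [-0.063  0.044]
131 [-0.098  0.014 -0.007]
```

>>> send_rows --plan '[[[1,0,0,0.04,0],[1,0,0,0.1,0],[1,0,0,0.17,0],[1,0,0,0.25,0],[1,0,0,0.32,0],[1,0,0,0.37,0],[1,0,0,0.4,0],[1,0,0,0.4,0],[1,-0.2,0,0.4,0],[1,-0.24,0,0.4,0],[1,-0.24,0,0.4,0],[1,-0.24,0,0.4,0],[1,-0.24,0,0.45,0],[1,-0.24,0,0.53,0],[1,-0.24,0,0.61,0],[1,-0.24,0,0.69,0],[1,-0.24,0,0.77,0],[1,-0.24,0,0.83,0],[1,-0.24,0,0.86,0],[1,-0.24,0,0.86,0]]]'

```text
t: 29.92
tool_pos: [0.4663, -0.2765, 0.2544]
orientation: [-0.065, 3.138, -0.003]
force: [0.0, -0.4, -1.7]
opening: 0.0214
gripper_force: 60.0
```

```bash
python3 pan.py; python3 pl2.py; python3 side.py side r5 140 380 200 410
```

```text
t 29.92 [ 0.4663 -0.2765  0.2544] yaw 2.39 F [ 0.  -0.4 -1.7] open 0.0214 gf 60.0
side 2811 1703 tilt lip-down deg -24.3 roll -0.3 x -0.131 -0.058 y -0.042 0.042 zmean -0.0318
scene 306 210 tilt lip-down deg -24.9 roll 0.0 x -0.12 -0.071 y -0.032 0.041 zmean -0.039
496 x pct [-0.123 -0.076 -0.07  -0.063 -0.047] y [-0.04   0.042]
165 [-0.069  0.002 -0.023]
t 30.07 [ 0.4649 -0.2757  0.251 ] [ 0.2  0.  -2.4] open 0.0216 gf 60.0
```

View pics/r5.png

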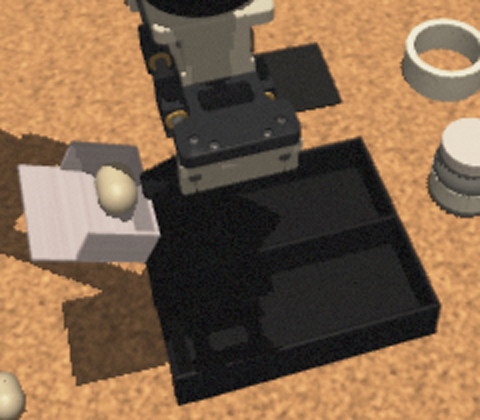

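```bash
cat > fp.py <<'E'
from m import *
for n in("side","scene"):
    im,d,K,E,di=grab(n);P=cloud(d,K,E,di);hsv=cv2.cvtColor(im,cv2.COLOR_BGR2HSV)
    m=(hsv[...,2]>90)&(hsv[...,1]>50)&(hsv[...,1]<130)&(P[...,2]>.012)&(P[...,2]<.04)&(P[...,0]<.75)&(P[...,0]>.1)&(abs(P[...,1])<.6)
    N,L,S,_=cv2.connectedComponentsWithStats(m.astype(np.uint8))
    for k in range(1,N):
        if S[k,4]>40: q=P[L==k]; print(n,S[k],*rect(q[:,:2]),"z",q[:,2].max().round(3))
E
python3 fp.py
```

```text
side [ 36 284  10  44 181] [105.  -55.6] [  9.7 101.7] 0.26 [[100.0, -5.0], [100.0, -106.0], [110.0, -106.0], [110.0, -5.0]] z 0.017
side [132 386  21  24 365] [ 280.9 -294.1] [27.2 37.5] 12.63 [[263.0, -279.0], [272.0, -315.0], [298.0, -309.0], [290.0, -273.0]] z 0.032
scene [117 155  16  13 137] [ 284.  -291.9] [26.3 36.6] 29.09 [[264.0, -282.0], [281.0, -314.0], [304.0, -302.0], [287.0, -269.0]] z 0.03
scene [371 156  17  11 154] [473.3 292.4] [37.6 30.4] 62.29 [[451.0, 283.0], [478.0, 269.0], [496.0, 302.0], [469.0, 316.0]] z 0.035
scene [351 159  16  13 149] [469.8 241.4] [35.9 32.9] 81.44 [[451.0, 226.0], [483.0, 221.0], [489.0, 257.0], [456.0, 262.0]] z 0.036
scene [340 168   8  11  58] [481.5 196.6] [25.3 16.6] 12.54 [[467.0, 202.0], [471.0, 186.0], [496.0, 191.0], [492.0, 207.0]] z 0.033
```

>>> send_rows --plan '[[[1,0.001,0.005,0,0],[1,0.005,0.02,0,0],[1,0.01,0.045,0,0],[1,0.019,0.08,0,0],[1,0.029,0.125,0,0],[1,0.042,0.18,0,0],[1,0.058,0.245,0,-0.01],[1,0.074,0.315,0,-0.02],[1,0.09,0.385,0,-0.03],[1,0.107,0.455,0,-0.04],[1,0.123,0.525,0,-0.05],[1,0.14,0.595,0,-0.06],[1,0.156,0.665,0,-0.07],[1,0.173,0.735,0,-0.08],[1,0.189,0.805,0,-0.09],[1,0.206,0.875,0,-0.1],[1,0.222,0.945,0,-0.11],[1,0.235,1.0,0,-0.12]]]'

```text
t: 31.72
tool_pos: [0.5122, -0.0739, 0.2522]
orientation: [0.131, 3.138, 0.0]
force: [-1.0, 0.4, -1.6]
opening: 0.0213
gripper_force: 60.0
```

>>> send_rows --plan '[[[1,0.016,0.07,0,-0.007],[1,0.033,0.14,0,-0.007],[1,0.049,0.21,0,-0.007],[1,0.066,0.28,0,-0.007],[1,0.082,0.35,0,-0.007],[1,0.099,0.42,0,-0.007],[1,0.115,0.49,0,-0.007],[1,0.132,0.56,0,-0.007],[1,0.148,0.63,0,-0.007],[1,0.165,0.7,0,-0.007],[1,0.181,0.77,0,-0.007],[1,0.197,0.84,0,-0.007],[1,0.214,0.91,0,-0.007],[1,0.23,0.98,0,-0.007]]]'

```text
t: 32.88
tool_pos: [0.5581, 0.1216, 0.2521]
orientation: [0.143, 3.138, 0.0]
force: [0.5, -0.8, -1.5]
opening: 0.0215
gripper_force: 60.0
```

>>> send_rows --plan '[[[1,0.016,0.07,0,0],[1,0.033,0.14,0,0],[1,0.049,0.21,0,0],[1,0.066,0.28,0,0],[1,0.082,0.345,0,0],[1,0.095,0.405,0,0],[1,0.107,0.455,0,0],[1,0.117,0.495,0,0],[1,0.123,0.52,0,0],[1,0.125,0.535,0,0],[1,0.125,0.54,0,0],[1,0.125,0.54,-0.03,0],[1,0.125,0.54,-0.08,0],[1,0.125,0.54,-0.13,0],[1,0.125,0.54,-0.18,0],[1,0.125,0.54,-0.22,0],[1,0.125,0.54,-0.23,0],[1,0.125,0.54,-0.23,0]]]'

```text
t: 34.38
tool_pos: [0.5823, 0.2276, 0.2044]
orientation: [-0.144, -3.136, 0.001]
force: [0.3, 0.1, -1.9]
opening: 0.0212
gripper_force: 60.0
```

>>> send_rows --plan '[[[1,0,0,0,0],[1,0,0,0,0],[1,0,0,0,0],[1,0,0,0,0],[1,0,0,0,0],[1,0,0,0,0],[1,0,0,0,0],[1,0,0,0,0],[1,0,0,0,0],[1,0,0,0,0]]]' --force 8

```text
t: 35.22
tool_pos: [0.583, 0.228, 0.206]
orientation: [-0.144, -3.138, 0.0]
force: [-0.3, 0.3, -2.6]
opening: 0.022
gripper_force: 8.0
```

```bash
python3 pan.py; python3 ct.py; python3 fp.py
```

```text
t 35.22 [0.583 0.228 0.206] yaw -5.25 F [-0.3  0.3 -2.6] open 0.022 gf 8.0
side 450 178 tilt lip-down deg 31.1 roll -0.9 x -0.054 0.014 y -0.03 0.043 zmean -0.1061
scene 538 399 tilt lip-down deg -59.8 roll 0.3 x -0.003 0.014 y -0.041 0.039 zmean -0.0737
side [230 143  14   7  24] x -3 y -90 z 47..166 col [102 125 152]
scene [371 157  10  10  69] x -64 y 43 z 18..200 col [117 151 169]
scene [351 160  16   9  92] x -65 y 4 z 9..135 col [124 161 182]
scene [339 168   8  12  46] x -45 y -43 z 20..164 col [122 159 179]
wrist [373   9   8   2  16] x -86 y 61 z 88..92 col [ 90 106 123]
wrist [ 262   35   48   41 1149] x -66 y 5 z 17..32 col [155 203 218]
wrist [ 325   36   48   37 1186] x -67 y 55 z 15..33 col [164 214 229]
wrist [ 203   49   45   44 1130] x -55 y -44 z 14..33 col [133 174 189]
wrist [244 111  56  24 714] x -13 y -2 z 18..82 col [ 93 123 140]
wrist [340 150   3  13  18] x 7 y 42 z 85..115 col [104 116 133]
wrist [343 156   6   7  13] x 4 y 42 z 116..122 col [102 114 130]
wrist [349 166   1  16  16] x 13 y 43 z 122..127 col [ 99 112 131]
wrist [351 204   1  16  16] x 33 y 4
[... 535 characters left out ...]
-310.0], [290.0, -271.0]] z 0.032
scene [212  86  25   7  52] [105.8  -0.8] [66.9 11.9] 88.91 [[99.0, -34.0], [111.0, -34.0], [112.0, 33.0], [100.0, 33.0]] z 0.017
scene [117 155  16  13 143] [ 283.2 -291.9] [25.4 38.2] 32.67 [[262.0, -283.0], [283.0, -315.0], [304.0, -301.0], [284.0, -269.0]] z 0.03
scene [371 157  10  10  70] [471.2 280.8] [27.3 16.3] 18.79 [[456.0, 284.0], [461.0, 269.0], [487.0, 277.0], [481.0, 293.0]] z 0.033
scene [352 159  15  12 107] [467.2 241.6] [35.  28.6] 85.68 [[452.0, 225.0], [480.0, 223.0], [483.0, 258.0], [454.0, 260.0]] z 0.034
scene [340 168   7  11  47] [482.3 194.5] [24.4 12.8] 17.58 [[469.0, 197.0], [473.0, 185.0], [496.0, 192.0], [492.0, 204.0]] z 0.035
```

>>> send_rows --plan '[[[1,0,0,0.05,0],[1,0,0,0.15,0],[1,0,0,0.3,0],[1,0,0,0.45,0],[1,0,0,0.475,0],[1,0,0,0.475,0]]]' --force 60

```text
t: 36.07
tool_pos: [0.5846, 0.2285, 0.3055]
orientation: [0.144, 3.132, 0.004]
force: [1.0, -0.8, -2.7]
opening: 0.0216
gripper_force: 60.0
```

```bash
sed -i 's/("side","scene","wrist")/("wrist",)/; s/S\[k,4\]>12/S[k,4]>300/' ct.py; python3 ct.py; python3 -c "
from h import *
P=np.load('side0.npz')['P'].reshape(-1,3);k=abs(P[:,2])<.006
for x in(.0,.2,.35,.5,.6):
  q=P[k&(abs(P[:,0]-x)<.01)]; print(x,q[:,1].min() if len(q) else None)
print(telemetry.read_state()['q'].round(2))"
```

```text
wrist [266  50  36  30 728] x -66 y 3 z 17..32 col [129 170 185]
wrist [314  50  37  28 696] x -68 y 56 z 16..32 col [163 213 229]
wrist [220  60  35  33 665] x -55 y -44 z 17..32 col [152 199 215]
0.0 0.15579217823259317
0.2 -0.3043510323800629
0.35 -0.344020152314837
0.5 -0.3820440381671969
0.6 -0.40801641173299075
[ 0.29  0.18  1.31 -0.    1.65 -1.19]
```

>>> send_rows --plan '[[[1,-0.06,-0.15,0,0.03],[1,-0.12,-0.3,0,0.06],[1,-0.2,-0.5,0,0.09],[1,-0.28,-0.7,0,0.127],[1,-0.35,-0.88,0,0.127]]]'

```text
t: 36.53
tool_pos: [0.511, 0.0508, 0.2983]
orientation: [0.07, -3.137, 0.0]
force: [1.0, -0.8, -1.7]
opening: 0.0217
gripper_force: 60.0
```

>>> send_rows --plan '[[[1,-0.06,-0.15,0,0.0],[1,-0.14,-0.35,0,0],[1,-0.21,-0.53,0,0],[1,-0.28,-0.7,0,0],[1,-0.36,-0.88,0,0]]]'

```text
t: 36.95
tool_pos: [0.4393, -0.1249, 0.2987]
orientation: [0.065, -3.138, -0.002]
force: [-0.3, 0.5, -2.0]
opening: 0.0216
gripper_force: 60.0
```

>>> send_rows --plan '[[[1,-0.06,-0.15,0,0.0],[1,-0.14,-0.35,0,0],[1,-0.21,-0.53,0,0],[1,-0.28,-0.7,0,0],[1,-0.35,-0.82,0,0],[1,-0.35,-0.88,0,0],[1,-0.35,-0.88,0,0],[1,-0.35,-0.88,0,0]]]'

```text
t: 37.62
tool_pos: [0.3707, -0.2995, 0.2993]
orientation: [0.063, -3.139, -0.004]
force: [0.2, -0.2, -1.3]
opening: 0.0215
gripper_force: 60.0
```

```bash
cat > wp.py <<'E'
from m import *
s=telemetry.read_state();print("t",round(s["t"],2),s["tool_pos"].round(4),s["q"].round(2))
im,d,K,E,di=grab("wrist");P=cloud(d,K,E,di);hsv=cv2.cvtColor(im,cv2.COLOR_BGR2HSV)
m=(hsv[...,2]>80)&(hsv[...,1]>35)&(hsv[...,1]<125)&(P[...,2]>.008)&(P[...,2]<.04)
N,L,S,_=cv2.connectedComponentsWithStats(cv2.erode(m.astype(np.uint8),np.ones((3,3))))
for k in range(1,N):
    if S[k,4]>300: q=P[L==k]; print(S[k],*rect(q[:,:2]),"z",q[:,2].max().round(3),"col",im[L==k].mean(0).astype(int))
E
python3 wp.py; python3 pan.py
```

```text
t 37.62 [ 0.3707 -0.2995  0.2993] [-0.79 -0.22  1.72  0.    1.65 -2.4 ]
[275  80  33  26 489] [ 279.7 -291.4] [24.5 35.7] 14.27 [[263.0, -277.0], [272.0, -312.0], [296.0, -306.0], [287.0, -271.0]] z 0.028 col [172 225 240]
t 37.67 [ 0.3711 -0.299   0.2997] yaw 2.37 F [-0.9  0.3 -0.8] open 0.0215 gf 60.0
side 2370 1377 tilt lip-down deg 32.2 roll -0.4 x -0.055 0.014 y -0.042 0.043 zmean -0.1094
scene 584 443 tilt lip-down deg -58.4 roll -0.5 x -0.002 0.016 y -0.04 0.04 zmean -0.073
```

```bash
python3 pl2.py; python3 -c "
from h import *
P=np.load('scene0.npz')['P'].reshape(-1,3);k=abs(P[:,2])<.008
for x in(-.2,0.,.2,.35,.5):
  q=P[k&(abs(P[:,0]-x)<.01)]; print(x,q[:,1].min() if len(q) else None)
im,d,K,E,di=grab('scene');P=cloud(d,K,E,di);C=im[90:240,310:450]
cv2.imwrite('pics/c4.png',cv2.resize(C,None,fx=3,fy=3,interpolation=cv2.INTER_CUBIC))"
```

```text
78 x pct [-0.055 -0.044 -0.022  0.014  0.014] y [-0.041  0.042]
-0.2 -0.6008067714219919
0.0 -0.5967967969560601
0.2 -0.591503457816914
0.35 -0.5879997411259803
0.5 -0.5850472631849768
```

View pics/c4.png

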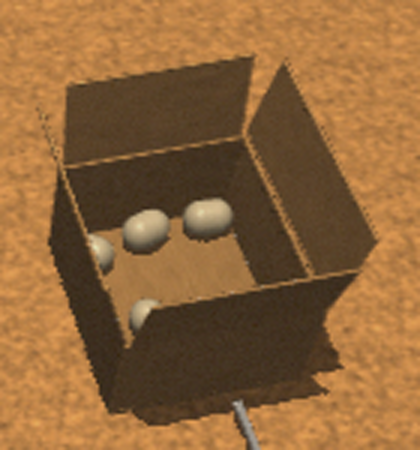

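>>> send_rows --plan '[[[1,-0.05,-0.1,0,-0.1],[1,-0.1,-0.2,0,-0.2],[1,-0.15,-0.3,0,-0.3],[1,-0.2,-0.4,0,-0.4],[1,-0.25,-0.5,0,-0.5],[1,-0.28,-0.6,0,-0.6],[1,-0.28,-0.645,0,-0.7],[1,-0.28,-0.645,0,-0.8],[1,-0.28,-0.645,0,-0.9],[1,-0.28,-0.645,0,-1]]]'

```text
t: 38.7
tool_pos: [0.3156, -0.4286, 0.301]
orientation: [-1.52, -2.749, -0.0]
force: [0.4, -0.1, -1.6]
opening: 0.0213
gripper_force: 60.0
```

>>> send_rows --plan '[[[1,0,0,-0.1,-0.1],[1,0,0,-0.25,-0.2],[1,0,0,-0.4,-0.298],[1,0,0,-0.55,-0.298],[1,0,0,-0.7,-0.298],[1,0,0,-0.775,-0.298],[1,0,0,-0.775,-0.298],[1,0,0,-0.775,-0.298]]]'

```text
t: 39.37
tool_pos: [0.3153, -0.4279, 0.1455]
orientation: [-1.921, -2.484, -0.001]
force: [0.2, -0.5, -1.8]
opening: 0.0211
gripper_force: 60.0
```

```bash
python3 wp.py; python3 pan.py
```

```text
t 39.37 [ 0.3153 -0.4279  0.1455] [-1.03  0.01  1.78  0.    1.35 -1.29]
[ 263    0   39   37 1028] [ 281.7 -299.9] [25.3 21.3] 14.09 [[267.0, -293.0], [272.0, -313.0], [297.0, -307.0], [291.0, -287.0]] z 0.029 col [167 219 234]
[ 225  135  116   51 5281] [ 305.3 -389.5] [80.6 32.9] 14.51 [[262.0, -384.0], [270.0, -416.0], [348.0, -395.0], [340.0, -364.0]] z 0.04 col [115 123 136]
t 39.42 [ 0.3158 -0.429   0.1472] yaw -75.46 F [-0.2 -0.3 -1.5] open 0.0216 gf 60.0
side few 0
scene 116 63 tilt lip-down deg 34.2 roll 1.5 x -0.051 0.013 y -0.038 0.042 zmean -0.1065
```

>>> send_rows --plan '[[[1,0,0,-0.02,0],[1,0,0,-0.05,0],[1,0,0,-0.065,0],[1,0.013,-0.05,-0.085,0],[1,0.025,-0.097,-0.115,0],[1,0.035,-0.135,-0.14,0],[1,0.044,-0.17,-0.17,0],[1,0.053,-0.205,-0.205,0],[1,0.062,-0.242,-0.243,0],[1,0.07,-0.275,-0.285,0],[1,0.078,-0.306,-0.33,0],[1,0.078,-0.306,-0.33,0]]]' --force 5

```text
t: 40.52
tool_pos: [0.3306, -0.4907, 0.0784]
orientation: [-1.924, -2.483, -0.001]
force: [0.3, -0.4, -0.7]
opening: 0.0221
gripper_force: 5.0
```

>>> send_rows --plan '[[[1,-0.003,0.012,0,0],[1,-0.006,0.024,0,0],[1,-0.009,0.036,0,0],[1,-0.012,0.048,0,0],[1,-0.016,0.06,0,0],[1,-0.019,0.073,0,0],[1,-0.019,0.073,0,0]]]' --force 8

```text
t: 41.1
tool_pos: [0.3267, -0.4749, 0.0801]
orientation: [-1.923, -2.484, -0.0]
force: [-0.1, -0.5, -1.9]
opening: 0.022
gripper_force: 8.0
```

```bash
python3 wp.py; python3 pan.py
```

```text
t 41.1 [ 0.3267 -0.4749  0.0801] [-1.06  0.2   1.71  0.    1.24 -1.31]
[ 203  102   95   95 1448] [ 297.8 -428. ] [49.  48.9] 14.67 [[268.0, -411.0], [280.0, -458.0], [328.0, -445.0], [315.0, -398.0]] z 0.032 col [102 110 123]
[ 301  119   60   78 1016] [ 349.1 -425.8] [47.7 24.7] 68.82 [[329.0, -444.0], [352.0, -452.0], [369.0, -408.0], [346.0, -399.0]] z 0.033 col [102 109 121]
t 41.15 [ 0.3268 -0.4752  0.0802] yaw -75.5 F [ 0.1  0.9 -1.7] open 0.0215 gf 8.0
side few 0
scene 595 451 tilt lip-down deg 1.6 roll 0.6 x -0.105 -0.03 y -0.042 0.041 zmean -0.0779
```

>>> send_rows --plan '[[[1,0,0,0,0],[1,0,0,0,0],[1,-0.0525,0.204,0,0],[1,-0.105,0.407,0,0],[1,-0.156,0.606,0,0],[1,-0.1875,0.7275,0,0],[1,-0.2075,0.805,0,0],[1,-0.221,0.858,0,0],[1,-0.23,0.892,0,0],[1,-0.235,0.912,0,0],[1,-0.235,0.912,0,0]]]' --force 60

```text
t: 42.17
tool_pos: [0.2798, -0.2929, 0.0801]
orientation: [1.923, 2.484, -0.0]
force: [-0.3, 0.6, -1.2]
opening: 0.0211
gripper_force: 60.0
```

```bash
python3 wp.py; python3 pan.py; python3 fp.py
```

```text
t 42.17 [ 0.2798 -0.2929  0.0801] [-0.94 -0.29  2.18  0.    1.25 -1.19]
[ 258    0   53   48 1902] [ 251.6 -181.3] [26.2 21.6] 13.34 [[236.0, -174.0], [241.0, -195.0], [267.0, -189.0], [262.0, -168.0]] z 0.031 col [166 218 233]
[ 203  103   93   94 1449] [ 242.3 -259.9] [35.2 64.7] 58.82 [[206.0, -258.0], [261.0, -292.0], [279.0, -262.0], [224.0, -228.0]] z 0.033 col [102 109 122]
[ 298  134   62   63 1026] [ 301.3 -249.1] [41.6 23.6] 60.58 [[281.0, -261.0], [301.0, -273.0], [322.0, -237.0], [301.0, -225.0]] z 0.033 col [101 109 121]
t 42.22 [ 0.28   -0.2935  0.0802] yaw -75.5 F [ 0.8  0.3 -1.7] open 0.021 gf 60.0
side 517 251 tilt lip-down deg 2.1 roll 0.2 x -0.096 -0.025 y -0.039 0.04 zmean -0.0763
scene 633 411 tilt lip-down deg 1.3 roll 0.9 x -0.105 -0.031 y -0.042 0.042 zmean -0.0778
scene [162 136  16  12 134] [ 253.7 -175.9] [25.8 38.1] 8.45 [[238.0, -159.0], [244.0, -197.0], [269.0, -193.0], [264.0, -155.0]] z 0.033
scene [371 156  17  11 152] [472.6 292.4] [39.5 28.5] 82.59 [[456.0, 275.0], [484.0, 271.0], [489.0, 310.0], [461.0, 314.0]] z 0.034
scene [351 160  16  12 148] [471.5 240.1] [35.8 30.4] 62.82 [[450.0, 231.0], [477.0, 217.0], [493.0, 249.0], [466.0, 263.0]] z 0.036
scene [340 168   8  11  57] [482.1 196.9] [25.1 15.9] 5.88 [[469.0, 204.0], [470.0, 188.0], [495.0, 190.0], [494.0, 206.0]] z 0.035
scene [353 189  11  11  58] [545.4 206.3] [15.8 24.7] 26.95 [[533.0, 214.0], [544.0, 192.0], [558.0, 199.0], [547.0, 221.0]] z 0.033
```

>>> send_rows --plan '[[[1,-0.025,0.2,0,0],[1,-0.032,0.265,0,0],[1,-0.036,0.3,0,0],[1,-0.038,0.315,0,0],[1,-0.038,0.315,0,0]]]'

```text
t: 42.83
tool_pos: [0.2725, -0.2305, 0.0804]
orientation: [1.922, 2.484, -0.001]
force: [-0.1, -1.0, -2.0]
opening: 0.0216
gripper_force: 60.0
```

```bash
python3 wp.py; python3 pan.py; python3 fp.py
```

```text
t 42.83 [ 0.2725 -0.2305  0.0804] [-0.85 -0.46  2.3  -0.    1.3  -1.1 ]
[ 204  102   71   95 1428] [ 228.3 -195.1] [29.5 58.4] 49.84 [[196.0, -188.0], [241.0, -225.0], [260.0, -203.0], [216.0, -165.0]] z 0.033 col [102 109 122]
[286 142  74  55 987] [ 290.1 -191.4] [44.3 23.5] 50.08 [[267.0, -201.0], [285.0, -216.0], [313.0, -182.0], [295.0, -167.0]] z 0.033 col [102 109 122]
t 42.88 [ 0.2726 -0.2308  0.0804] yaw -75.5 F [ 0.8  0.3 -1. ] open 0.0216 gf 60.0
side 634 308 tilt lip-down deg 1.9 roll -0.4 x -0.106 -0.025 y -0.038 0.04 zmean -0.0763
scene 563 362 tilt lip-down deg 1.8 roll 0.7 x -0.104 -0.034 y -0.041 0.041 zmean -0.0778
side [ 36 312   6  17  56] [104.8 -91.9] [ 9.  35.4] 3.1 [[99.0, -74.0], [101.0, -110.0], [110.0, -109.0], [108.0, -74.0]] z 0.017
scene [197 127  15  10  90] [249.7 -89.3] [33.7 23.8] 33.79 [[229.0, -89.0], [242.0, -109.0], [270.0, -90.0], [257.0, -70.0]] z 0.033
scene [371 156  17  11 151] [474.5 292.1] [31.8 34.3] 26.56 [[453.0, 300.0], [468.0, 270.0], [496.0, 284.0], [481.0, 315.0]] z 0.035
scene [351 160  16  12 148] [471.6 237.7] [32.5 32.3] 39.9 [[449.0, 240.0], [469.0, 215.0], [494.0, 236.0], [474.0, 261.0]] z 0.035
scene [340 168   8  11  55] [483.9 196.1] [18.  23.3] 66.15 [[470.0, 193.0], [491.0, 183.0], [498.0, 200.0], [477.0, 209.0]] z 0.035
scene [353 189  11  11  58] [545.8 204.9] [14.9 24.8] 26.44 [[534.0, 213.0], [545.0, 190.0], [558.0, 197.0], [547.0, 219.0]] z 0.034
```

```bash
python3 - <<'E'
import numpy as np
from scipy.optimize import fsolve
D=[(.2725,-.2305,.0804,-.46,2.3),(.162,.578,.236,.13,1.488),(.2798,-.2929,.0801,-.29,2.18),(.5846,.2285,.3055,.18,1.31),(.3707,-.2995,.2993,-.22,1.72),(.3267,-.4749,.0801,.2,1.71),(.3153,-.4279,.1455,.01,1.78)]
A=[];b=[]
for x,y,z,q2,q3 in D:
    A+= [[np.sin(q2),np.sin(q2+q3),1,0],[np.cos(q2),np.cos(q2+q3),0,1]]; b+=[np.hypot(x,y),z]
s,res,*_=np.linalg.lstsq(np.array(A),np.array(b),rcond=None); print(s.round(3),res)
for r in(.36,.35,.34,.33,.32,.30,.28):
    f=lambda q:[s[0]*np.sin(q[0])+s[1]*np.sin(q[0]+q[1])+s[2]-r,s[0]*np.cos(q[0])+s[1]*np.cos(q[0]+q[1])+s[3]-.081]
    q=fsolve(f,[-.5,2.3]); print(r,q.round(2),"q5",round(3.1416-q.sum(),2))
E
```

```text
[ 0.379  0.556 -0.008 -0.111] [0.00072791]
0.36 [-0.46  2.3 ] q5 1.3
0.35 [-0.49  2.32] q5 1.31
0.34 [-0.53  2.35] q5 1.32
0.33 [-0.56  2.37] q5 1.34
0.32 [-0.6   2.39] q5 1.35
0.3 [-0.68  2.44] q5 1.38
0.28 [-0.76  2.48] q5 1.42
```

>>> send_rows --plan '[[[1,0,0,0.15,0],[1,0,0,0.3,0],[1,0,0,0.3,0.11],[1,0,0.03,0.3,0.22],[1,0,0.06,0.3,0.33],[1,0,0.1,0.3,0.44],[1,0,0.14,0.3,0.55],[1,0,0.18,0.3,0.66],[1,0,0.215,0.3,0.765],[1,0,0.215,0.3,0.765],[1,0,0.215,0.2,0.765],[1,0,0.215,0.1,0.765],[1,0,0.215,0.03,0.765],[1,0,0.215,0.01,0.765],[1,0,0.215,0.01,0.765]]]'

```text
t: 44.33
tool_pos: [0.2714, -0.1868, 0.081]
orientation: [-0.807, -3.034, -0.002]
force: [0.6, -0.6, -0.7]
opening: 0.0216
gripper_force: 60.0
```

```bash
python3 pan.py; python3 fp.py | grep -E "\[2[0-9][0-9]\.|\[ ?[23][0-9][0-9]"
```

```text
t 44.33 [ 0.2714 -0.1868  0.081 ] yaw -29.78 F [ 0.6 -0.6 -0.7] open 0.0216 gf 60.0
side 728 307 tilt lip-down deg 2.8 roll -1.2 x -0.106 -0.024 y -0.041 0.019 zmean -0.076
scene 360 217 tilt lip-down deg 2.4 roll 0.3 x -0.104 -0.023 y -0.039 0.042 zmean -0.0764
scene [199 127  15   9  89] [250.8 -81.1] [34.9 21.2] 30.22 [[230.0, -81.0], [241.0, -99.0], [271.0, -81.0], [261.0, -63.0]] z 0.03
scene [371 156  17  11 151] [472.9 292.5] [38.  30.9] 88.35 [[457.0, 274.0], [488.0, 273.0], [489.0, 311.0], [458.0, 312.0]] z 0.035
scene [351 160  16  12 148] [471.2 238.8] [33.9 32.3] 43.97 [[448.0, 239.0], [470.0, 215.0], [495.0, 239.0], [472.0, 262.0]] z 0.035
scene [340 168   8  11  56] [482.1 196. ] [23.5 15.5] 21.92 [[468.0, 199.0], [474.0, 184.0], [496.0, 193.0], [490.0, 208.0]] z 0.036
scene [353 189  11  11  58] [545.1 204.7] [15.8 25.2] 29.81 [[532.0, 212.0], [545.0, 190.0], [558.0, 198.0], [546.0, 220.0]] z 0.033
```

>>> send_rows --plan '[[[1,0.015,0.026,0,0],[1,0.03,0.052,0,0],[1,0.044,0.078,0,0],[1,0.059,0.104,0,0],[1,0.074,0.13,0,0],[1,0.089,0.157,0,0],[1,0.104,0.183,0,0],[1,0.118,0.209,0,0],[1,0.133,0.235,0,0],[1,0.148,0.261,0,0],[1,0.163,0.287,0,0],[1,0.178,0.313,0,0],[1,0.192,0.339,0,0],[1,0.207,0.365,0,0],[1,0.222,0.391,0,0],[1,0.237,0.418,0,0],[1,0.252,0.444,0,0],[1,0.266,0.47,0,0],[1,0.281,0.496,0,0],[1,0.296,0.522,0,0]]]'

```text
t: 46.2
tool_pos: [0.3317, -0.0822, 0.082]
orientation: [-0.803, -3.037, -0.0]
force: [0.8, 0.3, -1.6]
opening: 0.0214
gripper_force: 60.0
```

```bash
python3 pan.py; python3 fp.py | grep scene
```

```text
t 46.2 [ 0.3317 -0.0822  0.082 ] yaw -29.61 F [ 0.8  0.3 -1.6] open 0.0214 gf 60.0
side 915 466 tilt lip-down deg 2.6 roll -2.3 x -0.106 -0.024 y -0.042 0.015 zmean -0.0762
scene 366 201 tilt lip-down deg 1.3 roll 0.6 x -0.105 -0.024 y -0.04 0.042 zmean -0.0777
scene [242 126  12  13 116] [283.3  16.7] [36. 25.] 8.38 [[264.0, 26.0], [267.0, 2.0], [303.0, 7.0], [299.0, 32.0]] z 0.031
scene [371 156  17  11 150] [474.  291.6] [30.8 34.6] 23.54 [[453.0, 301.0], [467.0, 270.0], [495.0, 282.0], [481.0, 314.0]] z 0.035
scene [351 160  16  12 148] [471.5 239.3] [32.4 32.9] 43.67 [[448.0, 240.0], [471.0, 216.0], [495.0, 239.0], [472.0, 262.0]] z 0.035
scene [340 168   8  11  57] [481.6 196.5] [22.8 18.8] 24.43 [[467.0, 200.0], [475.0, 183.0], [496.0, 193.0], [488.0, 210.0]] z 0.035
scene [353 189  11  11  58] [546.  204.6] [16.2 25.7] 26.52 [[533.0, 212.0], [544.0, 189.0], [559.0, 197.0], [548.0, 220.0]] z 0.033
```

>>> send_rows --plan '[[[1,-0.03,0.015,0,0],[1,-0.06,0.03,0,0],[1,-0.09,0.045,0,0],[1,-0.095,0.055,0,0],[1,-0.077,0.085,0,0],[1,-0.059,0.115,0,0],[1,-0.041,0.145,0,0],[1,-0.024,0.175,0,0],[1,-0.006,0.205,0,0],[1,0.012,0.235,0,0],[1,0.03,0.265,0,0],[1,0.048,0.295,0,0],[1,0.065,0.325,0,0],[1,0.083,0.355,0,0],[1,0.1,0.385,0,0],[1,0.118,0.415,0,0],[1,0.136,0.445,0,0],[1,0.154,0.475,0,0],[1,0.172,0.505,0,0],[1,0.19,0.535,0,0]]]'

```text
t: 48.07
tool_pos: [0.3698, 0.0248, 0.082]
orientation: [0.803, 3.037, -0.0]
force: [0.6, 0.8, -1.6]
opening: 0.0213
gripper_force: 60.0
```

```bash
cat > lp.py <<'E'
from m import *
s=telemetry.read_state();a=R.from_rotvec(s["orientation"]).as_matrix();g=s["tool_pos"];yw=np.arctan2(a[1,1],a[0,1])-np.pi/2;yw=(yw+np.pi/2)%np.pi-np.pi/2
c0=np.array([.536,.232]);ca=np.radians(-5.3)
print("t",round(s["t"],2),g.round(4),"yaw",np.degrees(yw).round(1),"F",s["force"].round(1))
im,d,K,E,di=grab("scene");P=cloud(d,K,E,di);hsv=cv2.cvtColor(im,cv2.COLOR_BGR2HSV)
m=(hsv[...,2]>90)&(hsv[...,1]>50)&(hsv[...,1]<130)&(P[...,2]>.012)&(P[...,2]<.06)&(P[...,0]<.7)&(P[...,0]>.2)&(abs(P[...,1])<.6)
N,L,S,_=cv2.connectedComponentsWithStats(m.astype(np.uint8))
for k in range(1,N):
    if S[k,4]<40: continue
    q=P[L==k];r=cv2.minAreaRect(q[:,:2].astype(np.float32)*1000);c=np.array(r[0])/1e3;e=c-c0
    cx,cy=e[0]*np.cos(ca)+e[1]*np.sin(ca),-e[0]*np.sin(ca)+e[1]*np.cos(ca)
    if abs(cx)<.085 and abs(cy)<.08: continue
    w,h=r[1];an=(r[2] if w>h else r[2]+90)%180
    f=c-g[:2];lx,ly=f[0]*np.cos(yw)+f[1]*np.sin(yw),-f[0]*np.sin(yw)+f[1]*np.cos(yw)
    print("plug",c.round(4),"axis deg",round(an),"size",np.round(r[1],0),"ztop",q[:,2].max().round(3),"local",np.round([lx,ly],3),"carton",np.round([cx,cy],3),"px",S[k])
E
python3 lp.py
```

```text
t 48.07 [0.3698 0.0248 0.082 ] yaw -29.6 F [ 0.6  0.8 -1.6]
plug [0.2849 0.1115] axis deg 29 size [31. 12.] ztop 0.029 local [-0.117  0.033] carton [-0.239 -0.143] px [279 119  11   7  40]
```

```bash
sed -i 's/im,d,K,E,di=grab("scene")/import sys\nim,d,K,E,di=grab(sys.argv[1])/' lp.py; python3 lp.py side; python3 lp.py wrist
```

```text
t 48.12 [0.3703 0.0255 0.0822] yaw -29.6 F [ 0.   0.4 -1.7]
plug [0.2791 0.112 ] axis deg 2 size [32. 21.] ztop 0.032 local [-0.122  0.03 ] carton [-0.245 -0.143] px [123 220  17  12  90]
t 48.17 [0.3699 0.025  0.0821] yaw -29.6 F [ 0.5  0.6 -1.6]
plug [0.2876 0.1143] axis deg 59 size [33. 22.] ztop 0.029 local [-0.116  0.037] carton [-0.236 -0.14 ] px [ 321    0   65   49 2103]
```

>>> send_rows --plan '[[[1,0,-0.03,0.15,0],[1,0,-0.03,0.25,0],[1,-0.15,-0.03,0.25,0],[1,-0.3,0,0.25,0],[1,-0.355,0.01,0.25,0],[1,-0.355,0.01,0.25,0],[1,-0.355,0.01,0.15,0],[1,-0.355,0.01,0.05,0],[1,-0.355,0.01,0.0,0],[1,-0.355,0.01,0.0,0]]]'

```text
t: 49.05
tool_pos: [0.2973, 0.0261, 0.08]
orientation: [-0.802, -3.034, 0.001]
force: [-0.2, -0.6, -2.1]
opening: 0.0213
gripper_force: 60.0
```

```bash
for n in side scene wrist; do python3 lp.py $n; done
```

```text
t 49.05 [0.2973 0.0261 0.08  ] yaw -29.6 F [-0.2 -0.6 -2.1]
t 49.1 [0.2978 0.0261 0.0813] yaw -29.6 F [-0.8  0.  -1.5]
t 49.15 [0.2984 0.0261 0.0822] yaw -29.6 F [-0.6  0.6 -1.8]
plug [0.2772 0.1426] axis deg 9 size [39. 26.] ztop 0.03 local [-0.076  0.091] carton [-0.249 -0.113] px [ 415   68   66   70 3356]
```

>>> send_rows --plan '[[[1,0.012,0.03,0,0],[1,0.024,0.06,0,0],[1,0.036,0.09,0,0],[1,0.048,0.12,0,0],[1,0.06,0.15,0,0],[1,0.071,0.18,0,0],[1,0.082,0.21,0,0],[1,0.094,0.24,0,0],[1,0.106,0.27,0,0],[1,0.118,0.3,0,0],[1,0.13,0.33,0,0],[1,0.141,0.36,0,0],[1,0.152,0.39,0,0],[1,0.164,0.42,0,0],[1,0.176,0.45,0,0],[1,0.188,0.48,0,0],[1,0.2,0.51,0,0],[1,0.211,0.54,0,0],[1,0.223,0.57,0,0],[1,0.235,0.6,0,0]]]'

```text
t: 50.87
tool_pos: [0.3457, 0.1468, 0.082]
orientation: [-0.803, -3.037, 0.0]
force: [-0.0, 0.2, -1.2]
opening: 0.0213
gripper_force: 60.0
```

```bash
for n in side scene wrist; do python3 lp.py $n; done
```

```text
t 50.87 [0.3457 0.1468 0.082 ] yaw -29.6 F [-0.   0.2 -1.2]
plug [0.2763 0.2321] axis deg 161 size [15. 35.] ztop 0.025 local [-0.102  0.04 ] carton [-0.259 -0.024] px [121 188  16   7  64]
t 50.92 [0.3461 0.1476 0.0822] yaw -29.6 F [ 0.5  0.1 -1.1]
t 50.97 [0.3457 0.147  0.0821] yaw -29.6 F [-0.2 -0.2 -2. ]
plug [0.278  0.2528] axis deg 178 size [21. 31.] ztop 0.029 local [-0.111  0.059] carton [-0.259 -0.003] px [ 371    0   51   62 2139]
```

>>> send_rows --plan '[[[1,0,-0.03,0.15,0],[1,0,-0.03,0.3,0.1],[1,0,0,0.35,0.2],[1,-0.05,0.1,0.35,0.31],[1,-0.1,0.2,0.35,0.43],[1,-0.2,0.35,0.35,0.54],[1,-0.3,0.5,0.35,0.65],[1,-0.4,0.65,0.35,0.77],[1,-0.5,0.8,0.35,0.88],[1,-0.6,0.855,0.35,1]]]'

```text
t: 51.85
tool_pos: [0.2242, 0.3197, 0.1524]
orientation: [-0.832, 3.029, 0.003]
force: [0.4, 0.0, -1.4]
opening: 0.0216
gripper_force: 60.0
```

>>> send_rows --plan '[[[1,-0.03,0,0,0.11],[1,-0.06,0,0,0.22],[1,-0.1,0,0,0.33],[1,-0.125,0,0,0.44],[1,-0.125,0,0,0.55],[1,-0.125,0,0,0.66],[1,-0.125,0,0,0.77],[1,-0.125,0,0,0.88],[1,-0.125,0,0,0.993],[1,-0.125,0,0,0.993],[1,-0.125,0,0,0.993]]]'

```text
t: 52.77
tool_pos: [0.2004, 0.317, 0.152]
orientation: [2.216, -2.227, 0.0]
force: [0.6, 0.6, -1.1]
opening: 0.0215
gripper_force: 60.0
```

```bash
for n in side scene wrist; do python3 lp.py $n; done
```

```text
t 52.77 [0.2004 0.317  0.152 ] yaw 89.7 F [ 0.6  0.6 -1.1]
plug [0.2808 0.2524] axis deg 169 size [26. 38.] ztop 0.033 local [-0.064 -0.081] carton [-0.256 -0.003] px [121 180  18  11 147]
t 52.82 [0.2004 0.317  0.152 ] yaw 89.7 F [ 0.1 -0.3 -2. ]
plug [0.2829 0.2533] axis deg 10 size [34. 26.] ztop 0.03 local [-0.063 -0.083] carton [-0.254 -0.002] px [330 106  12  12 108]
t 52.87 [0.2005 0.3171 0.152 ] yaw 89.7 F [-0.8  0.1 -2.5]
plug [0.2789 0.2575] axis deg 1 size [38. 28.] ztop 0.03 local [-0.059 -0.079] carton [-0.258  0.002] px [ 147  106   55   39 1751]
```

>>> send_rows --plan '[[[1,0,0,-0.1,0],[1,0,0,-0.2,0],[1,0,0,-0.3,0],[1,0,0,-0.345,0],[1,0,0,-0.345,0]]]'

```text
t: 53.33
tool_pos: [0.1993, 0.3158, 0.0809]
orientation: [2.215, -2.221, 0.001]
force: [-1.0, -0.0, -1.8]
opening: 0.0216
gripper_force: 60.0
```

>>> send_rows --plan '[[[1,0.03,0,0,0],[1,0.06,0,0,0],[1,0.09,0,0,0],[1,0.12,0,0,0],[1,0.15,0,0,0],[1,0.18,0,0,0],[1,0.21,0,0,0],[1,0.24,0,0,0],[1,0.27,0,0,0],[1,0.3,0,0,0],[1,0.33,0,0,0],[1,0.36,0,0,0],[1,0.39,0,0,0],[1,0.42,0,0,0],[1,0.45,0,0,0],[1,0.48,0,0,0],[1,0.51,0,0,0],[1,0.54,0,0,0],[1,0.57,0,0,0],[1,0.6,0,0,0]]]'

```text
t: 55.0
tool_pos: [0.3211, 0.3172, 0.083]
orientation: [-2.22, 2.223, -0.0]
force: [0.6, -0.5, -1.6]
opening: 0.0214
gripper_force: 60.0
```

```bash
for n in side scene wrist; do python3 lp.py $n; done
```

```text
t 55.0 [0.3211 0.3172 0.083 ] yaw 89.9 F [ 0.6 -0.5 -1.6]
plug [0.3823 0.2503] axis deg 3 size [39. 24.] ztop 0.031 local [-0.067 -0.061] carton [-0.155  0.004] px [164 173  17  12 141]
t 55.05 [0.322  0.3173 0.0832] yaw 89.9 F [ 0.3 -0.9 -0.7]
t 55.1 [0.3214 0.3173 0.0832] yaw 89.9 F [ 0.1 -0.1 -1.2]
plug [0.3827 0.2566] axis deg 179 size [27. 37.] ztop 0.03 local [-0.061 -0.061] carton [-0.155  0.01 ] px [ 137  103   67   50 2898]
```

>>> send_rows --plan '[[[1,-0.05,0,0.15,0],[1,-0.15,0,0.3,-0.1],[1,-0.25,-0.05,0.35,-0.22],[1,-0.35,-0.1,0.35,-0.34],[1,-0.45,-0.16,0.35,-0.46],[1,-0.53,-0.22,0.35,-0.58],[1,-0.53,-0.28,0.35,-0.7],[1,-0.53,-0.315,0.35,-0.82],[1,-0.53,-0.315,0.35,-0.94],[1,-0.53,-0.315,0.35,-1]]]'

```text
t: 55.98
tool_pos: [0.2142, 0.254, 0.1531]
orientation: [-0.8, 3.037, 0.001]
force: [-0.0, 0.5, -2.5]
opening: 0.0214
gripper_force: 60.0
```

>>> send_rows --plan '[[[1,0,0,0,-0.12],[1,0,0,0,-0.24],[1,0,0,0,-0.36],[1,0,0,0,-0.48],[1,0,0,0,-0.6],[1,0,0,0,-0.72],[1,0,0,0,-0.84],[1,0,0,0,-0.96],[1,0,0,0,-1]]]'

```text
t: 56.73
tool_pos: [0.2142, 0.2541, 0.1529]
orientation: [0.826, 3.031, -0.0]
force: [-0.4, 0.1, -2.2]
opening: 0.0213
gripper_force: 60.0
```

>>> send_rows --plan '[[[1,0,0,0,-0.12],[1,0,0,0,-0.24],[1,0,0,0,-0.36],[1,0,0,0,-0.48],[1,0,0,0,-0.6],[1,0,0,0,-0.72],[1,0,0,0,-0.84],[1,0,0,0,-0.96],[1,0,0,0,-1]]]'

```text
t: 57.48
tool_pos: [0.2142, 0.2541, 0.1529]
orientation: [2.231, 2.212, -0.0]
force: [-0.2, -0.6, -1.5]
opening: 0.0215
gripper_force: 60.0
```

>>> send_rows --plan '[[[1,0,0,0,-0.12],[1,0,0,0,-0.24],[1,0,0,0,-0.36],[1,0,0,0,-0.48],[1,0,0,0,-0.6],[1,0,0,0,-0.72],[1,0,0,0,-0.84],[1,0,0,0,-0.96],[1,0,0,0,-1]]]'

```text
t: 58.23
tool_pos: [0.2141, 0.2541, 0.1529]
orientation: [3.038, 0.8, -0.0]
force: [-0.4, -0.5, -1.3]
opening: 0.0214
gripper_force: 60.0
```

>>> send_rows --plan '[[[1,0,0,0,-0.12],[1,0,0,0,-0.24],[1,0,0,0,-0.36],[1,0,0,0,-0.48],[1,0,0,0,-0.548],[1,0,0,0,-0.548],[1,0,0,0,-0.548]]]'

```text
t: 58.82
tool_pos: [0.2142, 0.2542, 0.1529]
orientation: [3.141, -0.076, -0.0]
force: [0.2, 0.1, -1.6]
opening: 0.0213
gripper_force: 60.0
```

```bash
for n in side wrist; do python3 lp.py $n; done; python3 pan.py; python3 -c "
from h import *
print(telemetry.read_state()['q'].round(3))"
```

```text
t 58.82 [0.2142 0.2542 0.1529] yaw -2.8 F [ 0.2  0.1 -1.6]
plug [0.3842 0.2507] axis deg 2 size [38. 25.] ztop 0.031 local [0.17  0.005] carton [-0.153  0.005] px [165 173  17  12 138]
t 58.87 [0.2143 0.2542 0.153 ] yaw -2.8 F [ 0.9  0.3 -1.7]
t 58.92 [0.2143 0.2542 0.153 ] yaw -2.79 F [-0.3 -0.7 -2.1] open 0.0213 gf 60.0
side 324 86 tilt lip-down deg -1.6 roll -2.7 x 0.027 0.05 y -0.043 0.043 zmean -0.0758
scene 130 87 tilt lip-down deg 0.7 roll -1.1 x 0.028 0.05 y -0.041 0.036 zmean -0.0765
[ 0.716 -0.635  2.279  0.     1.498  2.336]
```

>>> send_rows --plan '[[[1,0,0,-0.1,0],[1,0,0,-0.2,0],[1,0,0,-0.3,0],[1,0,0,-0.355,0],[1,0,0,-0.36,0],[1,0.03,-0.002,-0.36,0],[1,0.06,-0.003,-0.36,0],[1,0.09,-0.005,-0.36,0],[1,0.12,-0.006,-0.36,0],[1,0.15,-0.008,-0.36,0],[1,0.18,-0.009,-0.36,0],[1,0.21,-0.011,-0.36,0],[1,0.24,-0.012,-0.36,0],[1,0.27,-0.014,-0.36,0],[1,0.3,-0.015,-0.36,0],[1,0.33,-0.017,-0.36,0],[1,0.36,-0.018,-0.36,0],[1,0.39,-0.02,-0.36,0],[1,0.42,-0.021,-0.36,0],[1,0.42,-0.021,-0.36,0]]]'

```text
t: 60.68
tool_pos: [0.2996, 0.25, 0.0812]
orientation: [-3.14, 0.081, -0.001]
force: [1.0, 0.3, -2.1]
opening: 0.0214
gripper_force: 60.0
```

```bash
for n in side scene wrist; do python3 lp.py $n; done
```

```text
t 60.68 [0.2996 0.25   0.0812] yaw -3.0 F [ 1.   0.3 -2.1]
plug [0.414  0.2493] axis deg 19 size [38. 25.] ztop 0.034 local [0.114 0.005] carton [-0.123  0.006] px [177 172  17  11 145]
t 60.73 [0.2989 0.25   0.0811] yaw -3.0 F [-0.2 -1.  -2.8]
t 60.78 [0.2985 0.2499 0.081 ] yaw -3.0 F [-0.3  0.  -1.6]
plug [0.4078 0.2542] axis deg 177 size [29. 31.] ztop 0.031 local [0.109 0.01 ] carton [-0.13  0.01] px [ 237    0   58   67 3219]
```

>>> send_rows --plan '[[[1,0.03,-0.002,0,0],[1,0.06,-0.003,0,0],[1,0.09,-0.005,0,0],[1,0.11,-0.006,0,0],[1,0.125,-0.006,0,0],[1,0.13,-0.006,0,0],[1,0.13,-0.006,0,0]]]'

```text
t: 61.42
tool_pos: [0.3246, 0.2487, 0.0809]
orientation: [3.14, -0.081, -0.001]
force: [0.2, 0.3, -1.5]
opening: 0.0212
gripper_force: 60.0
```

```bash
for n in side scene wrist; do python3 lp.py $n; done
```

```text
t 61.42 [0.3246 0.2487 0.0809] yaw -3.0 F [ 0.2  0.3 -1.5]
plug [0.4292 0.2444] axis deg 0 size [32. 23.] ztop 0.036 local [0.105 0.001] carton [-0.107  0.003] px [185 171  14  11 121]
t 61.47 [0.3245 0.2487 0.0809] yaw -3.0 F [ 0.8 -0.  -1.4]
t 61.52 [0.3244 0.2488 0.081 ] yaw -3.0 F [ 0.1 -0.3 -1.9]
plug [0.4274 0.2491] axis deg 42 size [35. 28.] ztop 0.032 local [0.103 0.006] carton [-0.11   0.007] px [ 243    5   63   76 3249]
```

>>> send_rows --plan '[[[1,0,0,0,0],[1,-0.012,0.001,-0.012,0],[1,-0.026,0.001,-0.024,0],[1,-0.04,0.002,-0.036,0],[1,-0.055,0.003,-0.048,0],[1,-0.07,0.004,-0.06,0],[1,-0.085,0.004,-0.072,0],[1,-0.1,0.005,-0.082,0],[1,-0.113,0.006,-0.09,0],[1,-0.113,0.006,-0.09,0]]]' --force 30

```text
t: 62.4
tool_pos: [0.3024, 0.2505, 0.0638]
orientation: [-3.14, 0.08, -0.004]
force: [0.5, -0.8, 5.6]
opening: 0.0218
gripper_force: 30.0
```

```bash
for n in side wrist; do python3 lp.py $n; done; python3 - <<'E'
s=open('pan.py').read()
s=s.replace('print("t"','import sys\nif len(sys.argv)>1: yw+=np.pi\nprint("t"')
open('pan.py','w').write(s)
E
python3 pan.py flip
```

```text
t 62.4 [0.3024 0.2505 0.0638] yaw -2.9 F [ 0.5 -0.8  5.6]
plug [0.4321 0.2513] axis deg 79 size [57. 25.] ztop 0.056 local [0.13  0.007] carton [-0.105  0.01 ] px [186 166  11  13 100]
t 62.45 [0.3025 0.2505 0.0639] yaw -2.9 F [ 0.5 -1.2  5.8]
plug [0.4173 0.2416] axis deg 85 size [19.  6.] ztop 0.046 local [ 0.115 -0.003] carton [-0.119 -0.001] px [271   0  46  11 323]
plug [0.3123 0.2701] axis deg 87 size [13.  1.] ztop 0.06 local [0.009 0.02 ] carton [-0.226  0.017] px [225 248  32  12 239]
plug [0.3103 0.2328] axis deg 88 size [13.  1.] ztop 0.06 local [ 0.009 -0.017] carton [-0.225 -0.02 ] px [309 248  31  13 245]
t 62.5 [0.3025 0.2505 0.0639] yaw 177.07 F [ 0.2 -0.4  5.1] open 0.0214 gf 30.0
side 920 384 tilt lip-down deg -17.8 roll 0.3 x -0.122 -0.031 y -0.043 0.043 zmean -0.0474
scene 54 19 tilt lip-down deg -20.9 roll 2.3 x -0.07 -0.037 y 0.028 0.042 zmean -0.0319
```

>>> send_rows --plan '[[[1,0,0,0.01,0],[1,-0.005,0,0.02,0],[1,-0.015,0.001,0.03,0],[1,-0.035,0.001,0.04,0],[1,-0.06,0.003,0.05,0],[1,-0.09,0.004,0.05,0],[1,-0.12,0.006,0.05,0],[1,-0.15,0.007,0.05,0],[1,-0.18,0.009,0.05,0],[1,-0.21,0.01,0.06,0],[1,-0.235,0.012,0.08,0],[1,-0.255,0.012,0.11,0],[1,-0.27,0.013,0.15,0],[1,-0.28,0.013,0.2,0],[1,-0.28,0.013,0.26,0],[1,-0.28,0.013,0.32,0],[1,-0.28,0.013,0.38,0],[1,-0.28,0.013,0.42,0],[1,-0.28,0.013,0.44,0],[1,-0.28,0.013,0.44,0]]]' --force 60

```text
t: 64.27
tool_pos: [0.2464, 0.2531, 0.1524]
orientation: [-3.139, 0.081, -0.003]
force: [1.2, 0.9, -1.7]
opening: 0.0216
gripper_force: 60.0
```

```bash
sed -i 's/(P\[...,2\]<.06)/(P[...,2]<.25)/' lp.py; for n in side scene wrist; do python3 lp.py $n; done; python3 pan.py flip
```

```text
t 64.27 [0.2464 0.2531 0.1524] yaw -2.9 F [ 1.2  0.9 -1.7]
plug [0.4297 0.2363] axis deg 106 size [20. 34.] ztop 0.031 local [ 0.184 -0.007] carton [-0.106 -0.006] px [189 173  10  14  98]
t 64.32 [0.2461 0.2528 0.1515] yaw -2.9 F [-0.1  0.6 -2.8]
t 64.37 [0.2458 0.2526 0.1508] yaw -3.0 F [ 0.2 -0.4 -2. ]
plug [0.2555 0.2724] axis deg 87 size [14.  2.] ztop 0.194 local [0.009 0.02 ] carton [-0.283  0.014] px [ 216  248   41   68 1465]
plug [0.2535 0.2345] axis deg 87 size [14.  2.] ztop 0.194 local [ 0.009 -0.018] carton [-0.281 -0.024] px [ 309  248   41   68 1498]
t 64.42 [0.2455 0.2524 0.1504] yaw 177.05 F [-0.2 -0.1 -2.1] open 0.0216 gf 60.0
side 990 432 tilt lip-down deg -16.4 roll 0.2 x -0.122 -0.046 y -0.043 0.043 zmean -0.0477
scene 722 450 tilt lip-down deg -16.9 roll 0.1 x -0.123 -0.044 y -0.04 0.042 zmean -0.049
```

>>> send_rows --plan '[[[1,0.1,0,0.05,0],[1,0.13,0,0.05,0],[1,0.13,0,0.05,0],[1,0.13,0,0.05,0],[1,0.13,0,0.05,0],[1,0.13,0,0.05,0],[1,0.13,0,0.05,0],[1,0.13,0,0.05,0],[1,0.13,0,0.05,0]]]' --force 8

```text
t: 65.27
tool_pos: [0.2716, 0.2527, 0.161]
orientation: [-3.141, 0.08, 0.0]
force: [-0.4, 0.4, -1.2]
opening: 0.0219
gripper_force: 8.0
```

```bash
python3 lp.py side; python3 pan.py flip
```

```text
t 65.27 [0.2716 0.2527 0.161 ] yaw -2.9 F [-0.4  0.4 -1.2]
plug [0.539  0.3162] axis deg 1 size [176.  33.] ztop 0.168 local [0.264 0.077] carton [-0.005  0.084] px [ 193  100   72   34 1868]
plug [0.3176 0.2882] axis deg 172 size [12. 64.] ztop 0.108 local [0.044 0.038] carton [-0.223  0.036] px [123 145  33  16  46]
plug [0.4306 0.2362] axis deg 96 size [21. 34.] ztop 0.031 local [ 0.16  -0.008] carton [-0.105 -0.006] px [189 173  10  14 102]
t 65.32 [0.2717 0.2526 0.161 ] yaw 177.06 F [-0.7 -0.3 -1.8] open 0.0219 gf 8.0
side 930 400 tilt lip-down deg 20.2 roll 1.1 x -0.078 -0.005 y -0.042 0.045 zmean -0.0951
scene 698 437 tilt lip-down deg 19.5 roll 0.8 x -0.079 -0.004 y -0.038 0.041 zmean -0.0935
```

>>> send_rows --plan '[[[1,0,0,-0.07,0],[1,0,0,-0.14,0],[1,0,0,-0.2,0],[1,0,0,-0.22,0],[1,-0.03,0.001,-0.24,0],[1,-0.06,0.003,-0.265,0],[1,-0.09,0.004,-0.295,0],[1,-0.12,0.006,-0.325,0],[1,-0.15,0.007,-0.36,0],[1,-0.178,0.008,-0.405,0],[1,-0.178,0.008,-0.405,0],[1,-0.16,0.008,-0.405,0],[1,-0.14,0.007,-0.405,0],[1,-0.12,0.006,-0.405,0],[1,-0.1,0.005,-0.405,0],[1,-0.1,0.005,-0.405,0]]]' --force 6

```text
t: 66.75
tool_pos: [0.2531, 0.2537, 0.0804]
orientation: [-3.14, 0.082, -0.001]
force: [-0.2, 0.4, -1.1]
opening: 0.022
gripper_force: 6.0
```

```bash
sed -i 's/(P\[...,2\]<.25)/(P[...,2]<.09)/' lp.py; python3 lp.py side; python3 pan.py flip
```

```text
t 66.75 [0.2531 0.2537 0.0804] yaw -3.0 F [-0.2  0.4 -1.1]
plug [0.4289 0.2356] axis deg 109 size [19. 33.] ztop 0.031 local [ 0.177 -0.009] carton [-0.107 -0.006] px [189 173  10  13  95]
t 66.8 [0.2527 0.2536 0.0803] yaw 176.99 F [ 0.1 -0.5 -2.5] open 0.0221 gf 6.0
side 928 448 tilt lip-down deg 2.5 roll 0.5 x -0.103 -0.024 y -0.044 0.042 zmean -0.076
scene 210 125 tilt lip-down deg 1.8 roll -0.1 x -0.102 -0.027 y -0.037 0.04 zmean -0.0766
```

```bash
cat > lip.py <<'E'
from m import *
import sys
s=telemetry.read_state();a=R.from_rotvec(s["orientation"]).as_matrix();g=s["tool_pos"];yw=np.arctan2(a[1,1],a[0,1])-np.pi/2;yw=(yw+np.pi/2)%np.pi-np.pi/2
if len(sys.argv)>1: yw+=np.pi
c,si=np.cos(yw),np.sin(yw);Rz=np.array([[c,si,0],[-si,c,0],[0,0,1]])
for n in("side","scene","wrist"):
    im,d,K,E,di=grab(n);P=cloud(d,K,E,di);Q=(P-g)@Rz.T;C=im.astype(int)
    m=(abs(Q[...,1])<.045)&(C.min(2)>75)&(C.max(2)-C.min(2)<45)&(Q[...,0]>-.17)&(Q[...,0]<.03)&(Q[...,2]>-.09)&(Q[...,2]<-.068)
    q=Q[m]; print(n,m.sum(),"x",np.percentile(q[:,0],[1,5,95,99]).round(3) if m.sum()>20 else "")
    m=(abs(Q[...,1])<.045)&(C.max(2)<60)&(Q[...,0]>-.08)&(Q[...,0]<.06)
    for z in(-.03,-.015,0,.015,.03):
        q=Q[m&(abs(Q[...,2]-z)<.006)&(abs(Q[...,1])<.014)]
        if len(q)>10: print("   handle z",z,"x",np.percentile(q[:,0],[5,50,95]).round(3),len(q))
E
python3 lip.py flip
```

```text
side 616 x [-0.103 -0.1   -0.03  -0.027]
   handle z -0.03 x [-0.025 -0.017 -0.006] 59
   handle z -0.015 x [-0.014 -0.01  -0.006] 28
   handle z 0 x [-0.008  0.014  0.021] 20
   handle z 0.015 x [0.004 0.02  0.026] 13
scene 157 x [-0.101 -0.094 -0.028 -0.025]
   handle z -0.03 x [-0.027 -0.02  -0.011] 53
   handle z -0.015 x [-0.013 -0.008 -0.003] 50
   handle z 0 x [-0.007  0.003  0.009] 50
   handle z 0.015 x [-0.008  0.013  0.02 ] 37
   handle z 0.03 x [-0.01  -0.004  0.005] 14
wrist 18288 x [-0.101 -0.099 -0.029 -0.026]
   handle z -0.03 x [-0.023 -0.018 -0.014] 1110
   handle z -0.015 x [-0.011 -0.006 -0.002] 1389
   handle z 0 x [-0.006  0.005  0.01 ] 1833
   handle z 0.015 x [-0.007 -0.003  0.024] 316
   handle z 0.03 x [-0.007  0.028  0.031] 2137
```

>>> send_rows --plan '[[[0.2,0,0,0,0],[0.2,0,0,0,0],[0.2,0,0,0,0],[0.2,0,0,0,0],[0.2,-0.05,0.002,0,0],[0.2,-0.09,0.004,0,0],[0.2,-0.098,0.005,0,0],[0.2,-0.098,0.005,0,0],[1,-0.098,0.005,0,0],[1,-0.098,0.005,0,0],[1,-0.098,0.005,0,0],[1,-0.098,0.005,0,0],[1,-0.098,0.005,0,0],[1,-0.098,0.005,0,0]]]' --force 60

```text
t: 68.22
tool_pos: [0.2324, 0.2546, 0.0801]
orientation: [-3.141, 0.081, -0.0]
force: [0.7, 0.4, -0.1]
opening: 0.0218
gripper_force: 60.0
```

```bash
python3 lip.py flip; python3 pan.py flip;python3 lp.py side
```

```text
side 624 x [-0.122 -0.119 -0.048 -0.035]
   handle z -0.03 x [-0.042 -0.034 -0.02 ] 56
   handle z -0.015 x [-0.028 -0.022 -0.012] 55
   handle z 0 x [-0.017 -0.013 -0.01 ] 29
scene 163 x [-0.12  -0.113 -0.047 -0.033]
   handle z -0.03 x [-0.043 -0.037 -0.026] 55
   handle z -0.015 x [-0.028 -0.023 -0.015] 53
   handle z 0 x [-0.018 -0.011 -0.004] 57
   handle z 0.015 x [-0.007 -0.     0.006] 48
   handle z 0.03 x [-0.008  0.004  0.012] 30
wrist 19531 x [-0.121 -0.118 -0.049 -0.045]
   handle z -0.03 x [-0.039 -0.034 -0.029] 1131
   handle z -0.015 x [-0.027 -0.022 -0.016] 1397
   handle z 0 x [-0.014 -0.009 -0.004] 1756
   handle z 0.015 x [-0.007  0.002  0.005] 1746
   handle z 0.03 x [-0.007  0.019  0.027] 2038
t 68.37 [0.2324 0.2546 0.0801] yaw 177.05 F [ 1.2 -0.2 -0.3] open 0.0217 gf 60.0
side 943 434 tilt lip-down deg 0.4 roll -0.3 x -0.123 -0.044 y -0.042 0.043 zmean -0.0768
scene 241 119 tilt lip-down deg 1.5 roll 2.6 x -0.123 -0.045 y -0.038 0.041 zmean -0.078
t 68.47 [0.2324 0.2546 0.0801] yaw -3.0 F [ 1.4 -0.1  0.2]
plug [0.4315 0.2365] axis deg 80 size [33. 20.] ztop 0.031 local [ 0.2   -0.008] carton [-0.104 -0.005] px [189 173   9  14  92]
```

>>> send_rows --plan '[[[1,0.03,-0.002,0,0],[1,0.06,-0.003,0,0],[1,0.09,-0.005,0,0],[1,0.12,-0.006,0,0],[1,0.15,-0.008,0,0],[1,0.18,-0.009,0,0],[1,0.21,-0.011,0,0],[1,0.24,-0.012,0,0],[1,0.27,-0.014,0,0],[1,0.3,-0.015,0,0],[1,0.33,-0.017,0,0],[1,0.36,-0.018,0,0],[1,0.385,-0.02,0,0],[1,0.41,-0.021,0,0],[1,0.43,-0.022,0,0],[1,0.45,-0.023,0,0],[1,0.465,-0.024,0,0],[1,0.465,-0.024,0,0]]]'

```text
t: 70.02
tool_pos: [0.3259, 0.2499, 0.0801]
orientation: [-3.14, 0.082, 0.001]
force: [-3.3, 1.3, 5.1]
opening: 0.0215
gripper_force: 60.0
```

```bash
for n in side wrist; do python3 lp.py $n; done; python3 pan.py flip
```

```text
t 70.02 [0.3259 0.2499 0.0801] yaw -3.0 F [-3.3  1.3  5.1]
plug [0.4329 0.2371] axis deg 92 size [21. 34.] ztop 0.033 local [ 0.108 -0.007] carton [-0.103 -0.004] px [189 172  10  14 105]
t 70.07 [0.3259 0.2499 0.0801] yaw -3.0 F [-2.6  1.   5.5]
plug [0.433 0.243] axis deg 85 size [39. 25.] ztop 0.032 local [ 0.107 -0.001] carton [-0.104  0.001] px [ 250    7   76   57 3352]
t 70.12 [0.3259 0.2499 0.0801] yaw 177.02 F [-2.4  0.1  4.4] open 0.0212 gf 60.0
side 775 282 tilt lip-down deg 0.1 roll 1.1 x -0.12 -0.039 y -0.043 0.043 zmean -0.0766
scene few 23
```

>>> send_rows --plan '[[[1,0,0,0,0],[1,-0.012,0.001,-0.012,0],[1,-0.026,0.001,-0.024,0],[1,-0.04,0.002,-0.036,0],[1,-0.055,0.003,-0.048,0],[1,-0.07,0.004,-0.06,0],[1,-0.085,0.004,-0.072,0],[1,-0.1,0.005,-0.082,0],[1,-0.113,0.006,-0.09,0],[1,-0.113,0.006,-0.09,0]]]' --force 30

```text
t: 71.05
tool_pos: [0.3029, 0.251, 0.062]
orientation: [-3.14, 0.081, -0.002]
force: [2.3, -0.1, 2.0]
opening: 0.0215
gripper_force: 30.0
```

```bash
for n in side wrist; do python3 lp.py $n; done; python3 pan.py flip;python3 lip.py flip | grep -A3 side
```

```text
t 71.05 [0.3029 0.251  0.062 ] yaw -2.9 F [ 2.3 -0.1  2. ]
plug [0.3786 0.2463] axis deg 85 size [41. 27.] ztop 0.036 local [ 0.076 -0.001] carton [-0.158 -0.   ] px [165 173  12  13 123]
t 71.1 [0.303  0.251  0.0621] yaw -2.9 F [ 2.  -0.5  2.7]
plug [0.3782 0.2481] axis deg 87 size [39. 28.] ztop 0.035 local [0.075 0.001] carton [-0.159  0.001] px [ 243   70   82   61 3816]
plug [0.3128 0.2713] axis deg 85 size [14.  2.] ztop 0.09 local [0.009 0.021] carton [-0.226  0.018] px [ 215  248   41   48 1155]
plug [0.3108 0.2327] axis deg 90 size [14.  2.] ztop 0.09 local [ 0.009 -0.018] carton [-0.224 -0.02 ] px [ 309  248   42   47 1170]
t 71.15 [0.303  0.251  0.0621] yaw 177.06 F [1.5 0.  1.3] open 0.0217 gf 30.0
side 852 334 tilt lip-down deg -15.0 roll 0.7 x -0.141 -0.052 y -0.044 0.043 zmean -0.0441
scene few 19
side 0 x 
   handle z -0.03 x [-0.06  -0.052 -0.04 ] 32
   handle z -0.015 x [-0.052 -0.039 -0.019] 87
   handle z 0 x [-0.031 -0.021 -0.011] 58
```

>>> send_rows --plan '[[[1,0,0,0.01,0],[1,-0.005,0,0.02,0],[1,-0.015,0.001,0.03,0],[1,-0.035,0.001,0.04,0],[1,-0.06,0.003,0.05,0],[1,-0.09,0.004,0.05,0],[1,-0.12,0.006,0.05,0],[1,-0.15,0.007,0.05,0],[1,-0.18,0.009,0.05,0],[1,-0.21,0.01,0.06,0],[1,-0.235,0.012,0.08,0],[1,-0.255,0.012,0.11,0],[1,-0.27,0.013,0.15,0],[1,-0.28,0.013,0.2,0],[1,-0.28,0.013,0.26,0],[1,-0.28,0.013,0.32,0],[1,-0.28,0.013,0.38,0],[1,-0.28,0.013,0.44,0],[1,-0.28,0.013,0.5,0],[1,-0.28,0.013,0.56,0]]]' --force 60

```text
t: 73.07
tool_pos: [0.2467, 0.2537, 0.1756]
orientation: [-3.14, 0.081, -0.001]
force: [0.0, -0.3, -2.1]
opening: 0.0215
gripper_force: 60.0
```

>>> send_rows --plan '[[[1,0,0,0.06,0],[1,0,0,0.12,0],[1,0,0,0.18,0],[1,0,0,0.24,0],[1,0,0,0.3,0],[1,0,0,0.35,0],[1,0,0,0.39,0],[1,0,0,0.41,0],[1,0,0,0.41,0]]]'

```text
t: 73.82
tool_pos: [0.247, 0.2539, 0.257]
orientation: [-3.14, 0.081, -0.002]
force: [0.3, 0.0, -2.4]
opening: 0.0217
gripper_force: 60.0
```

```bash
sed -i 's/(P\[...,2\]<.09)/(P[...,2]<.27)/' lp.py; for n in side scene; do python3 lp.py $n; done; python3 pan.py flip
```

```text
t 73.82 [0.247  0.2539 0.257 ] yaw -3.0 F [ 0.3  0.  -2.4]
plug [0.3231 0.2587] axis deg 89 size [55. 28.] ztop 0.232 local [0.076 0.009] carton [-0.214  0.007] px [124 105  14  12 127]
t 73.87 [0.2467 0.2537 0.2562] yaw -2.9 F [ 0.  -0.2 -1.2]
plug [0.3231 0.2515] axis deg 85 size [44. 34.] ztop 0.229 local [0.076 0.002] carton [-0.214 -0.   ] px [340  53  17  12 162]
t 73.92 [0.2465 0.2535 0.2557] yaw 177.05 F [-0.2  0.2 -2.9] open 0.0215 gf 60.0
side 992 395 tilt lip-down deg -14.7 roll -0.1 x -0.141 -0.066 y -0.043 0.043 zmean -0.0451
scene 788 477 tilt lip-down deg -15.5 roll 0.1 x -0.142 -0.064 y -0.04 0.042 zmean -0.0474
```

>>> send_rows --plan '[[[1,0.01,-0.001,0,0],[1,0.04,-0.003,0,0],[1,0.09,-0.006,0,0],[1,0.15,-0.01,0,0],[1,0.22,-0.015,0,0],[1,0.29,-0.02,0,0],[1,0.36,-0.025,0,0],[1,0.43,-0.03,0,0],[1,0.5,-0.035,0,0],[1,0.57,-0.04,0,0],[1,0.64,-0.045,0,0],[1,0.71,-0.05,0,0],[1,0.78,-0.055,0,0],[1,0.85,-0.06,0,0],[1,0.92,-0.065,0,0],[1,0.99,-0.07,0,0]]]'

```text
t: 75.35
tool_pos: [0.4462, 0.239, 0.2554]
orientation: [3.14, -0.082, -0.001]
force: [-0.1, 0.5, -2.5]
opening: 0.0211
gripper_force: 60.0
```

>>> send_rows --plan '[[[1,0.065,-0.005,0,0],[1,0.12,-0.01,0,0],[1,0.165,-0.013,0,0],[1,0.195,-0.015,0,0],[1,0.21,-0.015,0,0],[1,0.215,-0.015,0,0],[1,0.215,-0.015,-0.03,0],[1,0.215,-0.015,-0.08,0],[1,0.215,-0.015,-0.13,0],[1,0.215,-0.015,-0.18,0],[1,0.215,-0.015,-0.2,0],[1,0.215,-0.015,-0.2,0]]]'

```text
t: 76.35
tool_pos: [0.4863, 0.2363, 0.2137]
orientation: [3.139, -0.08, -0.005]
force: [-0.2, 0.2, -1.7]
opening: 0.0216
gripper_force: 60.0
```

>>> send_rows --plan '[[[1,0,0,0,0],[1,0,0,0,0],[1,0,0,0,0],[1,0,0,0,0],[1,0,0,0,0],[1,0,0,0,0],[1,0,0,0,0],[1,0,0,0,0],[1,0,0,0,0],[1,0,0,0,0]]]' --force 6

```text
t: 77.18
tool_pos: [0.4877, 0.2366, 0.2161]
orientation: [-3.141, 0.081, -0.0]
force: [0.4, 0.0, -1.3]
opening: 0.0218
gripper_force: 6.0
```

```bash
python3 pan.py flip; python3 ct.py
```

```text
t 77.18 [0.4877 0.2366 0.2161] yaw 177.05 F [ 0.4  0.  -1.3] open 0.0218 gf 6.0
side 385 137 tilt lip-down deg -50.5 roll -0.8 x 0.002 0.023 y -0.038 0.044 zmean -0.079
scene 1148 788 tilt lip-down deg 39.1 roll 0.4 x -0.04 0.021 y -0.04 0.041 zmean -0.117
wrist [ 202   39   39   48 1076] x 58 y 57 z 12..32 col [166 216 232]
wrist [328  77  34  46 967] x 33 y -46 z 16..32 col [149 194 209]
wrist [203 189  17  43 372] x -65 y 66 z 11..144 col [ 89 117 132]
```

>>> send_rows --plan '[[[1,0,0,0.1,0],[1,0,0,0.25,0],[1,0,0,0.4,0],[1,0,0,0.55,0],[1,0,0,0.6,0],[1,0,0,0.6,0]]]' --force 60

```text
t: 77.83
tool_pos: [0.489, 0.2372, 0.3396]
orientation: [-3.138, 0.081, -0.009]
force: [-0.3, 0.1, -2.0]
opening: 0.0215
gripper_force: 60.0
```

>>> send_rows --plan '[[[1,0.03,-0.1,0,0.11],[1,0.06,-0.25,0,0.22],[1,0.09,-0.4,0,0.34],[1,0.12,-0.55,0,0.46],[1,0.15,-0.7,0,0.58],[1,0.18,-0.85,0,0.7],[1,0.2,-1,0,0.82],[1,0.2,-1,0,0.94],[1,0.2,-1,0,1]]]'

```text
t: 78.58
tool_pos: [0.527, 0.0347, 0.3328]
orientation: [-2.756, -1.505, 0.006]
force: [0.1, -0.6, -1.3]
opening: 0.0216
gripper_force: 60.0
```

>>> send_rows --plan '[[[1,0.03,-0.05,0,0.12],[1,0.03,-0.1,0,0.24],[1,0.03,-0.15,0,0.36],[1,0.03,-0.185,0,0.48],[1,0.03,-0.185,0,0.6],[1,0.03,-0.185,0,0.72],[1,0.03,-0.185,0,0.84],[1,0.03,-0.185,0,0.96],[1,0.03,-0.185,0,1]]]'

```text
t: 79.33
tool_pos: [0.5329, -0.0004, 0.3329]
orientation: [-1.629, -2.682, 0.003]
force: [-0.4, 0.8, -1.0]
opening: 0.0218
gripper_force: 60.0
```

>>> send_rows --plan '[[[1,0,0,0,0.12],[1,0,0,0,0.24],[1,0,0,0,0.36],[1,0,0,-0.1,0.48],[1,0,0,-0.25,0.6],[1,0,0,-0.4,0.72],[1,0,0,-0.55,0.84],[1,0,0,-0.7,0.96],[1,0,0,-0.8,1],[1,0,0,-0.85,1],[1,0,0,-0.85,1]]]'

```text
t: 80.25
tool_pos: [0.5305, -0.0001, 0.161]
orientation: [-0.084, -3.133, -0.001]
force: [-1.1, 0.9, -2.0]
opening: 0.0214
gripper_force: 60.0
```

```bash
python3 pan.py; python3 - <<'E'
from m import *
c0=np.array([.536,.232]);a=np.radians(-5.3)
for n in("scene","side"):
    im,d,K,E,di=grab(n);P=cloud(d,K,E,di);hsv=cv2.cvtColor(im,cv2.COLOR_BGR2HSV)
    D=P[...,:2]-c0; x=D[...,0]*np.cos(a)+D[...,1]*np.sin(a); y=-D[...,0]*np.sin(a)+D[...,1]*np.cos(a)
    m=(hsv[...,2]>100)&(hsv[...,1]>45)&(hsv[...,1]<120)&(P[...,2]<.07)&(P[...,2]>.008)&(P[...,0]>.2)&(P[...,0]<.68)&(P[...,1]>-.4)
    N,L,S,_=cv2.connectedComponentsWithStats(m.astype(np.uint8))
    for k in range(1,N):
        if S[k,4]>20:
            q=L==k; print(n,S[k],"carton x %.0f y %.0f ztop %.0f"%(1e3*np.median(x[q]),1e3*np.median(y[q]),1e3*P[q][:,2].max()))
E
```

```text
t 80.25 [ 5.305e-01 -1.000e-04  1.610e-01] yaw -3.07 F [-1.1  0.9 -2. ] open 0.0214 gf 60.0
side 998 453 tilt lip-down deg 40.5 roll -1.0 x -0.039 0.022 y -0.043 0.041 zmean -0.1199
scene 487 372 tilt lip-down deg -49.5 roll 0.1 x 0.005 0.026 y -0.041 0.04 zmean -0.0762
scene [371 156  17  11 146] carton x -63 y 52 ztop 36
scene [351 160  16  12 142] carton x -62 y -0 ztop 35
scene [340 168   8  11  55] carton x -48 y -41 ztop 34
```

>>> send_rows --plan '[[[1,0,0,-0.05,0],[1,0,0,-0.09,0],[1,0,0,-0.105,0],[1,0.05,-0.003,-0.123,0],[1,0.093,-0.005,-0.143,0],[1,0.143,-0.007,-0.167,0],[1,0.193,-0.01,-0.195,0],[1,0.23,-0.012,-0.221,0],[1,0.268,-0.013,-0.25,0],[1,0.305,-0.015,-0.285,0],[1,0.343,-0.017,-0.323,0],[1,0.375,-0.019,-0.364,0],[1,0.4,-0.02,-0.4,0],[1,0.408,-0.02,-0.405,0],[1,0.408,-0.02,-0.405,0]]]' --force 6

```text
t: 81.7
tool_pos: [0.615, -0.0044, 0.0844]
orientation: [-0.081, -3.139, 0.0]
force: [-0.3, 0.4, -1.5]
opening: 0.0218
gripper_force: 6.0
```

>>> send_rows --plan '[[[0,0,0,0,0],[0,0,0,0,0],[0,0,0,0,0],[0,0,0,0,0],[0,0,0,0,0],[0,0,0,0,0]]]'

```text
t: 82.2
tool_pos: [0.6152, -0.0044, 0.0852]
orientation: [0.081, 3.14, -0.0]
force: [0.2, 0.2, 0.5]
opening: 0.0464
gripper_force: 0.0
```

```bash
python3 pan.py; python3 lip.py
```

```text
t 82.2 [ 0.6152 -0.0044  0.0852] yaw -2.95 F [0.2 0.2 0.5] open 0.0464 gf 0.0
side 1319 686 tilt lip-down deg 0.1 roll 0.0 x -0.12 -0.033 y -0.043 0.043 zmean -0.0782
scene 138 71 tilt lip-down deg 0.9 roll -0.6 x -0.118 -0.039 y -0.041 0.038 zmean -0.0789
side 971 x [-0.119 -0.116 -0.044 -0.042]
   handle z -0.03 x [-0.036 -0.029 -0.016] 70
   handle z -0.015 x [-0.023 -0.018 -0.007] 59
scene 100 x [-0.118 -0.088 -0.039 -0.038]
   handle z -0.03 x [-0.036 -0.031 -0.02 ] 16
   handle z -0.015 x [-0.024 -0.015 -0.008] 15
   handle z 0 x [-0.011 -0.004  0.008] 20
   handle z 0.015 x [0.004 0.007 0.017] 19
   handle z 0.03 x [0.018 0.028 0.034] 96
wrist 19581 x [-0.119 -0.117 -0.047 -0.043]
   handle z -0.03 x [-0.037 -0.032 -0.027] 1139
   handle z -0.015 x [-0.025 -0.019 -0.015] 1361
   handle z 0 x [-0.012 -0.007 -0.002] 1669
   handle z 0.015 x [0.    0.003 0.006] 1068
   handle z 0.03 x [0.016 0.02  0.028] 2043
```

>>> send_rows --plan '[[[0,0,0,0.1,0],[0,0,0,0.25,0],[0,0,0,0.45,0],[0,0,0,0.65,0],[1,0,0,0.825,0],[1,0,0,0.825,0]]]' --force 20

```text
t: 82.95
tool_pos: [0.619, -0.0047, 0.2602]
orientation: [0.08, 3.127, -0.001]
force: [1.2, 0.2, 1.3]
opening: 0.0373
gripper_force: 0.0
```

>>> send_rows --plan '[[[1,-0.15,0.15,0,-0.02],[1,-0.3,0.3,0,-0.038],[1,-0.5,0.5,0,-0.038],[1,-0.65,0.65,0,-0.038],[1,-0.8,0.8,0,-0.038],[1,-1,1,0,-0.038],[1,-1,1,0,-0.038]]]'

```text
t: 83.53
tool_pos: [0.4131, 0.1971, 0.2499]
orientation: [-0.143, -3.138, -0.001]
force: [-0.5, 0.8, 0.5]
opening: 0.0004
gripper_force: 0.0
```

>>> send_rows --plan '[[[1,-0.068,0.245,0,0],[1,-0.068,0.245,0,0],[1,-0.068,0.245,-0.15,0],[1,-0.068,0.245,-0.3,0],[1,-0.068,0.245,-0.45,0],[1,-0.068,0.245,-0.54,0],[1,-0.068,0.245,-0.54,0],[1,-0.068,0.245,-0.54,0]]]'

```text
t: 84.2
tool_pos: [0.401, 0.2441, 0.1413]
orientation: [-0.143, -3.136, 0.002]
force: [-0.2, 0.7, -0.0]
opening: 0.0007
gripper_force: 0.0
```

```bash
cat > fl.py <<'E'
from m import *
s=telemetry.read_state();a=R.from_rotvec(s["orientation"]).as_matrix()
c0=np.array([.536,.232]);t=np.radians(-5.3)
def loc(p): d=p[...,:2]-c0; return d[...,0]*np.cos(t)+d[...,1]*np.sin(t),-d[...,0]*np.sin(t)+d[...,1]*np.cos(t)
print("t",round(s["t"],2),s["tool_pos"].round(4),"carton loc",np.round(loc(s["tool_pos"]),4),"yaw",np.degrees(np.arctan2(a[1,1],a[0,1])).round(1),"F",s["force"].round(1),"open",round(s["opening"],4))
X=[];Y=[];Z=[]
for n in("side","scene"):
    im,d,K,E,di=grab(n);P=cloud(d,K,E,di);hsv=cv2.cvtColor(im,cv2.COLOR_BGR2HSV)
    x,y=loc(P);m=(hsv[...,0]>7)&(hsv[...,0]<25)&(hsv[...,1]>70)&(abs(x)<.18)&(abs(y)<.18)&(P[...,2]>.075)&(P[...,2]<.19)
    X.append(x[m]);Y.append(y[m]);Z.append(P[m][:,2])
X,Y,Z=map(np.concatenate,(X,Y,Z))
for nm,r,o,h in(("near",-(X+.083)*-1,Y,.09),("far",-(X-.083),Y,.09),("left",-(Y-.073),X,.093),("right",Y+.073,X,.093)):
    # r: inward distance from hinge; flap points: radius 45..78 mm from hinge, central band
    r=np.asarray(r); 
    z=Z-h; R_=np.hypot(r,z); m=(R_>.045)&(R_<.078)&(abs(o)<.045)&(z>-.006)&(r<.077)
    an=np.degrees(np.arctan2(z[m],r[m]))
    hist,e=np.histogram(an,bins=np.arange(-10,200,5)); k=np.argsort(hist)[::-1][:3]
    print(nm,[(int(e[i]),int(hist[i])) for i in k])
E
python3 fl.py
```

```text
t 84.2 [0.401  0.2441 0.1413] carton loc [-0.1355 -0.0005] yaw 84.8 F [-0.2  0.7 -0. ] open 0.0007
near [(100, 522), (105, 28), (95, 10)]
far [(100, 287), (105, 119), (180, 0)]
left [(100, 505), (105, 339), (110, 4)]
right [(105, 318), (100, 112), (180, 0)]
```

>>> send_rows --plan '[[[1,0.06,-0.006,0,0],[1,0.12,-0.011,0,0],[1,0.18,-0.017,0,0],[1,0.24,-0.022,0,0],[1,0.3,-0.028,0,0],[1,0.36,-0.033,0,0],[1,0.42,-0.039,0,0],[1,0.473,-0.044,0,0],[1,0.485,-0.045,-0.03,0],[1,0.495,-0.046,-0.07,0],[1,0.5,-0.046,-0.11,0],[1,0.5,-0.046,-0.145,0],[1,0.5,-0.046,-0.16,0],[1,0.5,-0.046,-0.17,0],[1,0.5,-0.046,-0.17,0]]]'

```text
t: 85.55
tool_pos: [0.5012, 0.2354, 0.1099]
orientation: [-0.143, -3.138, 0.001]
force: [-7.7, -4.7, 18.7]
opening: 0.0004
gripper_force: 9.2
```

```bash
python3 fl.py
```

```text
t 85.55 [0.5012 0.2354 0.1099] carton loc [-0.035   0.0002] yaw 84.8 F [-7.7 -4.7 18.7] open 0.0004
near [(0, 348), (5, 34), (-5, 6)]
far [(100, 290), (105, 121), (180, 0)]
left [(100, 327), (105, 190), (0, 74)]
right [(105, 320), (100, 110), (-5, 78)]
```

>>> send_rows --plan '[[[1,0,0,0.1,0],[1,0,0,0.3,0],[1,0,0,0.5,0],[1,0,0,0.7,0],[1,0.1,-0.009,0.7,0],[1,0.3,-0.028,0.7,0],[1,0.5,-0.047,0.7,0],[1,0.7,-0.065,0.7,0],[1,0.85,-0.079,0.7,0],[1,0.85,-0.079,0.7,0],[1,0.85,-0.079,0.55,0],[1,0.85,-0.079,0.4,0],[1,0.85,-0.079,0.25,0],[1,0.85,-0.079,0.17,0],[1,0.85,-0.079,0.17,0],[1,0.85,-0.079,0.17,0]]]'

```text
t: 86.98
tool_pos: [0.6699, 0.2196, 0.1405]
orientation: [-0.142, -3.135, 0.002]
force: [0.9, 0.3, -0.1]
opening: 0.0
gripper_force: 0.0
```

```bash
python3 fl.py
```

```text
t 86.98 [0.6699 0.2196 0.1405] carton loc [1.345e-01 1.000e-04] yaw 84.8 F [ 0.9  0.3 -0.1] open 0.0
near [(0, 379), (5, 73), (-5, 1)]
far [(100, 157), (105, 19), (145, 8)]
left [(100, 246), (105, 210), (0, 170)]
right [(105, 303), (100, 126), (0, 79)]
```

Mirror for the far flap.

>>> send_rows --plan '[[[1,-0.06,0.006,0,0],[1,-0.12,0.011,0,0],[1,-0.18,0.017,0,0],[1,-0.24,0.022,0,0],[1,-0.3,0.028,0,0],[1,-0.36,0.033,0,0],[1,-0.42,0.039,0,0],[1,-0.473,0.044,0,0],[1,-0.485,0.045,-0.03,0],[1,-0.495,0.046,-0.07,0],[1,-0.5,0.046,-0.11,0],[1,-0.5,0.046,-0.145,0],[1,-0.5,0.046,-0.16,0],[1,-0.5,0.046,-0.17,0],[1,-0.5,0.046,-0.17,0]]]'

```text
t: 88.33
tool_pos: [0.5716, 0.2288, 0.1099]
orientation: [-0.143, -3.137, 0.0]
force: [-12.2, -2.5, 20.4]
opening: 0.0003
gripper_force: 10.4
```

```bash
python3 fl.py
```

```text
t 88.33 [0.5716 0.2288 0.1099] carton loc [0.0357 0.0001] yaw 84.8 F [-12.2  -2.5  20.4] open 0.0003
near [(0, 134), (5, 30), (-5, 3)]
far [(0, 291), (5, 19), (-5, 11)]
left [(100, 192), (105, 171), (0, 115)]
right [(105, 294), (100, 133), (-5, 103)]
```

>>> send_rows --plan '[[[1,0,0,0.1,0],[1,0,0,0.3,0],[1,0,0,0.5,0],[1,0,0,0.7,0],[1,-0.02,0.15,0.7,0],[1,-0.05,0.35,0.7,0],[1,-0.08,0.55,0.7,0],[1,-0.112,0.738,0.7,0],[1,-0.112,0.738,0.7,0],[1,-0.112,0.738,0.55,0],[1,-0.112,0.738,0.4,0],[1,-0.112,0.738,0.25,0],[1,-0.112,0.738,0.185,0],[1,-0.112,0.738,0.185,0],[1,-0.112,0.738,0.185,0]]]'

```text
t: 89.68
tool_pos: [0.549, 0.376, 0.1443]
orientation: [-0.144, -3.137, 0.002]
force: [1.0, -0.5, 0.5]
opening: 0.0003
gripper_force: 0.0
```

>>> send_rows --plan '[[[1,-0.006,-0.065,0,0],[1,-0.012,-0.13,0,0],[1,-0.018,-0.195,0,0],[1,-0.024,-0.26,0,0],[1,-0.03,-0.325,0,0],[1,-0.036,-0.39,0,0],[1,-0.042,-0.455,0,0],[1,-0.0485,-0.523,0,0],[1,-0.05,-0.54,-0.03,0],[1,-0.051,-0.548,-0.07,0],[1,-0.051,-0.548,-0.11,0],[1,-0.051,-0.548,-0.145,0],[1,-0.051,-0.548,-0.16,0],[1,-0.051,-0.548,-0.17,0],[1,-0.051,-0.548,-0.17,0]]]'

```text
t: 90.93
tool_pos: [0.5389, 0.2667, 0.1134]
orientation: [-0.142, -3.138, 0.002]
force: [-12.2, -9.2, 26.2]
opening: 0.0006
gripper_force: 12.8
```

```bash
python3 fl.py
```

```text
t 90.93 [0.5389 0.2667 0.1134] carton loc [-0.0003  0.0349] yaw 84.8 F [-12.2  -9.2  26.2] open 0.0006
near [(5, 229), (0, 228), (10, 18)]
far [(0, 304), (5, 293), (10, 21)]
left [(0, 522), (5, 128), (-5, 55)]
right [(105, 298), (0, 197), (-5, 170)]
```

>>> send_rows --plan '[[[1,0,0,0.1,0],[1,0,0,0.3,0],[1,0,0,0.5,0],[1,0,0,0.7,0],[1,-0.02,-0.2,0.7,0],[1,-0.04,-0.4,0.7,0],[1,-0.06,-0.6,0.7,0],[1,-0.075,-0.8,0.7,0],[1,-0.083,-0.896,0.7,0],[1,-0.083,-0.896,0.7,0],[1,-0.083,-0.896,0.55,0],[1,-0.083,-0.896,0.4,0],[1,-0.083,-0.896,0.25,0],[1,-0.083,-0.896,0.17,0],[1,-0.083,-0.896,0.17,0],[1,-0.083,-0.896,0.17,0]]]'

```text
t: 92.37
tool_pos: [0.5215, 0.0886, 0.1437]
orientation: [-0.141, -3.135, 0.0]
force: [0.3, -0.0, 0.1]
opening: 0.0003
gripper_force: 0.0
```

>>> send_rows --plan '[[[1,0.006,0.065,0,0],[1,0.012,0.13,0,0],[1,0.018,0.195,0,0],[1,0.024,0.26,0,0],[1,0.03,0.325,0,0],[1,0.036,0.39,0,0],[1,0.042,0.455,0,0],[1,0.0485,0.523,0,0],[1,0.05,0.54,-0.03,0],[1,0.051,0.548,-0.07,0],[1,0.051,0.548,-0.11,0],[1,0.051,0.548,-0.145,0],[1,0.051,0.548,-0.16,0],[1,0.051,0.548,-0.17,0],[1,0.051,0.548,-0.17,0]]]'

```text
t: 93.62
tool_pos: [0.5326, 0.197, 0.1134]
orientation: [-0.144, -3.138, -0.001]
force: [-12.9, -0.6, 24.2]
opening: 0.0004
gripper_force: 12.5
```

>>> send_rows --plan '[[[1,0,0,0.1,0],[1,0,0,0.3,0],[1,0,0,0.5,0],[1,0,0,0.7,0],[1,-0.2,0,0.9,0],[1,-0.4,0,0.9,0],[1,-0.6,0,0.9,0],[1,-0.7,0,0.9,0],[1,-0.7,0,0.9,0],[1,-0.7,0,0.9,0]]]'

```text
t: 94.45
tool_pos: [0.3918, 0.1968, 0.2906]
orientation: [0.143, 3.138, 0.0]
force: [1.0, 0.9, 0.3]
opening: 0.0002
gripper_force: 0.0
```

```bash
python3 fl.py; python3 - <<'E'
from m import *
for n in("side","scene"):
    im,d,K,E,di=grab(n);P=cloud(d,K,E,di);C=im.astype(int);cv2.imwrite(f"pics/end_{n}.png",im)
    m=(C.min(2)>75)&(C.max(2)-C.min(2)<45)&(P[...,2]>.003)&(P[...,2]<.045)&(abs(P[...,0]-.55)<.1)&(abs(P[...,1])<.08)
    q=P[m]; fl=q[q[:,2]<.012]; A=np.c_[fl[:,:2],np.ones(len(fl))]; co=np.linalg.lstsq(A,fl[:,2],rcond=None)[0]
    print(n,rect(q[:,:2]),"slopes deg",np.degrees(co[:2]).round(2))
a=cv2.imread("pics/end_side.png")[60:400,100:420];b=cv2.imread("pics/end_scene.png")[80:360,80:440]
cv2.imwrite("pics/end.png",np.hstack([a[:280],b[:280]]))
E
```

```text
t 94.45 [0.3918 0.1968 0.2906] carton loc [-0.1403 -0.0484] yaw 84.8 F [1.  0.9 0.3] open 0.0002Traceback (most recent call last):
  File "fl.py", line 8, in <module>
    im,d,K,E,di=grab(n);P=cloud(d,K,E,di);hsv=cv2.cvtColor(im,cv2.COLOR_BGR2HSV)
                ~~~~^^^
  File "h.py", line 5, in grab
    s=telemetry.read_state(); im,d=viewer.read_camera(name); c=viewer.calibration(name)
                                   ~~~~~~~~~~~~~~~~~~^^^^^^
ValueError: 200 camera calls are used up
Traceback (most recent call last):
  File "h.py", line 5, in grab
    s=telemetry.read_state(); im,d=viewer.read_camera(name); c=viewer.calibration(name)
                                   ~~~~~~~~~~~~~~~~~~^^^^^^
ValueError: 200 camera calls are used up
```

>>> send_rows --plan '[[[-1,0.2,-0.15,0,0.02],[-1,0.4,-0.35,0,0.038],[-1,0.6,-0.55,0,0.038],[-1,0.8,-0.75,0,0.038],[-1,1,-0.95,0,0.038],[-1,1,-0.98,0,0.038],[-1,1,-0.98,0,0.038]]]'

```text
t: 95.08
tool_pos: [0.5949, -0.0027, 0.2889]
orientation: [-0.085, -3.139, 0.001]
force: [-0.2, 0.2, 0.2]
opening: 0.0427
gripper_force: 0.0
```

>>> send_rows --plan '[[[-1,0.1,-0.02,0,0],[-1,0.118,-0.025,-0.1,0],[-1,0.118,-0.025,-0.3,0],[-1,0.118,-0.025,-0.5,0],[-1,0.118,-0.025,-0.65,0],[-1,0.118,-0.025,-0.73,0],[-1,0.118,-0.025,-0.73,0],[-1,0.118,-0.025,-0.73,0],[-1,0.118,-0.025,-0.73,0]]]'

```text
t: 95.83
tool_pos: [0.6174, -0.0044, 0.1461]
orientation: [0.082, 3.139, -0.0]
force: [0.0, -0.4, 1.4]
opening: 0.0928
gripper_force: 0.0
```

>>> send_rows --plan '[[[-1,-0.005,0,-0.04,0],[-1,-0.01,0,-0.08,0],[-1,-0.01,0,-0.12,0],[-1,-0.01,0,-0.12,0],[-1,-0.01,0,-0.12,0]]]' --force 3

```text
t: 96.25
tool_pos: [0.6136, -0.0037, 0.1202]
orientation: [-0.081, -3.139, -0.0]
force: [-0.7, 0.4, 0.5]
opening: 0.0931
gripper_force: 0.0
```

>>> send_rows --plan '[[[-1,0,0,-0.05,0],[-1,0,0,-0.1,0],[-1,0,0,-0.15,0],[-1,0,0,-0.175,0],[-1,0,0,-0.175,0]]]'

```text
t: 96.67
tool_pos: [0.6126, -0.0036, 0.0834]
orientation: [-0.081, -3.137, -0.0]
force: [-1.0, 1.0, 1.2]
opening: 0.0928
gripper_force: 0.0
```

>>> send_rows --plan '[[[0.2,0,0,0,0],[0.2,0,0,0,0],[0.2,0,0,0,0],[0.2,0,0,0,0],[0.2,0,0,0,0],[0.2,0,0,0,0],[0.2,0,0,0,0],[0.2,0,0,0,0],[0.2,0,0,0,0],[0.2,0,0,0,0]]]'

```text
t: 97.5
tool_pos: [0.6142, -0.0038, 0.086]
orientation: [-0.081, -3.141, 0.0]
force: [-0.6, 0.6, 0.8]
opening: 0.0375
gripper_force: 0.0
```

>>> send_rows --plan '[[[1,0,0,0,0],[1,0,0,0,0],[1,0,0,0,0],[1,0,0,0,0],[1,0,0,0,0],[1,0,0,0,0]]]' --force 3

```text
t: 98.0
tool_pos: [0.6143, -0.0038, 0.086]
orientation: [0.081, 3.14, -0.0]
force: [-0.1, -0.8, 0.1]
opening: 0.0221
gripper_force: 3.0
```

>>> send_rows --plan '[[[0,0,0,0,0],[0,0,0,0,0],[0,0,0,0,0],[0,0,0,0,0],[0,0,0,0,0],[0,0,0,0.05,0],[0,0,0,0.2,0],[0,0,0,0.4,0],[0,0,0,0.6,0],[0,0,0,0.8,0],[0,0,0,0.9,0],[0,0,0,0.9,0],[0,0,0,0.9,0],[0,0,0,0.9,0]]]'

```text
t: 99.17
tool_pos: [0.6139, -0.0038, 0.2655]
orientation: [-0.081, -3.14, -0.0]
force: [-0.7, 0.7, -1.0]
opening: 0.0465
gripper_force: 0.0
```

```bash
python3 -c "
from plant import telemetry,order
s=telemetry.read_state();print(s['t'],s['tool_pos'],s['opening'])
print(order.close_job())"
```

```text
99.1667 [ 0.61386651 -0.0037596   0.2655172 ] 0.04648120577480044
the job is handed in; nothing more can be done
None
```

Job handed in at 99 s: all five plugs are in the carton (one rolled off the scoop onto the bench and was scooped back up), the end flaps were folded before the side flaps, and the scoop is on its mat; I ran out of camera calls before a final look, so the last flap and the scoop's final place were checked only by contact.

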